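Load the finished power modules onto their test plates

ROBOT

A 7-joint arm with a two-finger parallel gripper is mounted at the origin on the work surface. World frame = base frame: x ahead of the robot, y to its left, z up, the work surface at z = 0. Lengths are in m, angles in rad, forces in N, time in s.
With the tool pointing down it reaches from about 0.4 to 0.85 m from the base axis. Payload 4.5 kg.
Tool frame: the origin (TCP) lies on the centre line of the jaws, within the pads' length; the fingertips stand 11 mm ahead of it and the grasp point (between the pads) lies 8 mm behind it; z points along the fingers, y is the direction in which the jaws open and shut (so a half turn about z gives the same grasp; the last joint's range is limited). The gripper opens to 88 mm and grips with 3 to 60 N. Pads are 18 mm wide; open, the fingers measure 123 mm over their backs; the gripper's body (75 mm by 187 mm) begins 45 mm behind the grasp point.
Start: joints at [1.206, 0.689, -0.195, 1.565, 0.157, 0.902, -0.215], TCP at [0.243, -0.576, 0.217] pointing down, gripper open.
Joint ranges: [-3.01, 3.01], [-0.46, 2.08], [-1.47, 1.51], [0.13, 2.56], [-1, 4.14], [0.04, 2.09], [-2.66, 2.66]. Speed limits (rad/s): [2.57, 2.57, 3.14, 3.14, 3.14, 3.14, 3.14].

INTERFACE

Orientations are given as a unit quaternion [x, y, z, w].
In Python, from plant import r, snapshot gives the robot as it stands.
- The arm moves only by the tool drive_tool, never from a script. Its argument "commands" is a list of rows, each an object of numbers: "wx", "wy", "wz": the turn, a rotation vector about the tool's x, y, z in rad; "dx", "dy", "dz": the shift along the tool's x, y, z in m; "claw": the opening, from 0 (shut) to 1 (fully open). A call has 1 to 12 rows; each row shifts and turns the commanded pose from where the row before left it, along the tool's axes as they then stand; what a row does not reach is not made up. A row lasts 1/10 s, in which the tool goes at most 50 mm and 8.59 degrees, less where a joint would pass 70% of its speed; a pose out of reach is approached as far as the arm can. A call is refused whole if a number of a shift passes 0.05 or a number of a turn 0.15, either way. A call with a gripper value outside its range is refused whole. The fingers move at their own pace and stop on an object; "grip_force" is the grip in N (left out, the last holds). Time passes only in rows, so rows that do not move let the fingers close. It gives the time, the measured TCP pose, the force and the opening at its end, in the units of the state.
- r.get_state(): the state, without advancing time (a new reading comes with each control period).
- snapshot(name): name is "side" or "top"; returns a dict with "color" (384x512x3 uint8, red, green, blue), "fx", "fy", "cx", "cy" (pixels), "world_to_cam" (4x4, takes a point from world to camera coordinates). Camera axes: x right, y up, looking along -z (the intrinsics and any distortion apply to the point x, -y, -z); pixel columns grow to the right and rows downward; lengths in m; the calibration is good to about 2 mm. A picture is of the moment at which its call begins. There is no depth.
- r.finish_job(): hands the job in, once; it reports no verdict.
The state is a dict: "clock": time; "q": joint angles; "qd": joint speeds; "joint_torque": joint torques, N m; "tool_pos": TCP position; "eef_rot": TCP orientation; "contact_force": force on the tool from outside, world axes, zero at the start; "moment": the same for the moment, N m; "opening": opening from 0.0 (shut) to 1.0 (fully open).
Only numpy, scipy, OpenCV 4.12 (cv2) and the standard library are available. Lean on these libraries where they do the work, as an engineer would, in place of code of your own. Each camera call takes 0.05 s, during which the arm holds its last target. There are 200 camera calls.

TASK

Four of the green circuit boards are finished and carry a tall finned heatsink: move each of these onto the black test plate of its own shape and size (strip, large square, round, small square). Set each one down, do not drop it, so that it lies flat and centred on its plate with its edges in line with the plate's edges (strip and squares may lie either way round). Leave the two boards without a heatsink where they lie.

Things in the scene. Friction and masses are not known exactly. Their poses are not given: they have to be found in the camera images.
- mod_long_center (a point): Finished power module, loose: strip board, 110 x 40 mm (long side along its x), green, 4 mm thick, lying flat, with an upright aluminium finned heatsink on its middle: 34 mm along x, 24 mm across y (flat outer faces, the faces to grip), standing from 4 to 54 mm above the underside. The point is the module's centre, 27 mm above its underside, on the heatsink's axis; z is up. Other parts rise at most 8 mm above the board. 0.1 to 0.25 kg; grip 40 N.
- mod_big_center (a point): Finished power module, loose: large square board, 64 x 64 mm, green, 4 mm thick, lying flat, with an upright aluminium finned heatsink on its middle: 34 mm along x, 24 mm across y (flat outer faces, the faces to grip), standing from 4 to 54 mm above the underside. The point is the module's centre, 27 mm above its underside, on the heatsink's axis; z is up. Other parts rise at most 8 mm above the board. 0.1 to 0.25 kg; grip 40 N.
- mod_round_center (a point): Finished power module, loose: round board, 66 mm across, green, 4 mm thick, lying flat, with an upright aluminium finned heatsink on its middle: 34 mm along x, 24 mm across y (flat outer faces, the faces to grip), standing from 4 to 54 mm above the underside. The point is the module's centre, 27 mm above its underside, on the heatsink's axis; z is up. Other parts rise at most 8 mm above the board. 0.1 to 0.25 kg; grip 40 N.
- mod_small_center (a point): Finished power module, loose: small square board, 42 x 42 mm, green, 4 mm thick, lying flat, with an upright aluminium finned heatsink on its middle: 34 mm along x, 24 mm across y (flat outer faces, the faces to grip), standing from 4 to 54 mm above the underside. The point is the module's centre, 27 mm above its underside, on the heatsink's axis; z is up. Other parts rise at most 8 mm above the board. 0.1 to 0.25 kg; grip 40 N.
- plate_long: Test plate for the strip board: fixed black slab, 126 x 56 mm strip (long side along its x), 12 mm thick, flat top with a grey printed outline of the board and brass contact dots flush in it. Origin at the centre of its underside (on the table); x and y along its edges, z up.
- plate_big: Test plate for the large square board: fixed black slab, 80 x 80 mm square, 12 mm thick, flat top with a grey printed outline of the board and brass contact dots flush in it. Origin at the centre of its underside (on the table); x and y along its edges, z up.
- plate_round: Test plate for the round board: fixed black 82 mm disc, 12 mm thick, flat top with a grey printed outline of the board and brass contact dots flush in it. Origin at the centre of its underside (on the table), z up.
- plate_small: Test plate for the small square board: fixed black slab, 58 x 58 mm square, 12 mm thick, flat top with a grey printed outline of the board and brass contact dots flush in it. Origin at the centre of its underside (on the table); x and y along its edges, z up.
- bare_long: Unfinished strip board, loose: the same 110 x 40 mm green board, but with no heatsink, at most 12 mm tall. Stays where it lies. Origin at the centre of its underside.
- bare_round: Unfinished round board, loose: the same 66 mm green disc, but with no heatsink, at most 12 mm tall. Stays where it lies. Origin at the centre of its underside.
Things that resemble listed ones, but are neither listed nor needed, are in the scene too. Leave any white look-alike of the plate_small alone.

How it is judged:
By the outcome, as a careful person would: the job done as asked, in the order asked, and still so for the second after the job is handed in, with the robot touching nothing.
It also fails if it takes over 115 s, if anything falls off the work surface, if the arm or the gripper's body presses on something with over 40 N, if the wrist force passes 120 N, or if a joint passes its speed limit or range.

## Working session

There is one attempt and no reset: what is moved stays moved. The work goes in short steps, Python scripts to look and compute and a tool call to move; the robot and the scene stay as the last step left them, time stands still between calls to the robot, and variables do not carry over. Pictures are saved under pics/ and viewed, on a budget of 14 in all, crops included, one or two more only if the job needs it, and the job is handed in when it is done.

Besides the shell and the picture viewer there is one more tool, called after "Call:" as name(argument=value, ...), one argument or row to a line, values as JSON. drive_tool: Moves the arm, as the interface text tells. Its arguments: {"type":"object","properties":{"commands":{"type":"array","items":{"type":"object","properties":{"wx":{"type":"number"},"wy":{"type":"number"},"wz":{"type":"number"},"dx":{"type":"number"},"dy":{"type":"number"},"dz":{"type":"number"},"claw":{"type":"number"}}}},"grip_force":{"type":"number"}},"required":["commands"]}

```bash
ls; mkdir -p pics; python3 - <<'E'
from plant import r, snapshot
import cv2, numpy as np, json
for n in ("top","side"):
    s=snapshot(n); cv2.imwrite(f"pics/{n}0.png",s["color"][:,:,::-1]); 
    cv2.imwrite(f"pics/{n}0v.png",cv2.resize(s["color"][:,:,::-1],(800,600),interpolation=cv2.INTER_CUBIC))
    print(n,{k:(np.round(v,4).tolist()) for k,v in s.items() if k!="color"})
st=r.get_state(); print({k:np.round(v,3).tolist() for k,v in st.items()})
E
```

```text
pics
top {'fx': 491.2585, 'fy': 491.2585, 'cx': 255.557, 'cy': 199.7294, 'world_to_cam': [[-0.0015, -0.9999, -0.0158, 0.006], [0.9925, -0.0034, 0.1219, -0.5165], [-0.1219, -0.0155, 0.9924, -1.1558], [0.0, 0.0, 0.0, 1.0]]}
side {'fx': 430.6792, 'fy': 430.6792, 'cx': 252.4364, 'cy': 191.3679, 'world_to_cam': [[0.7594, -0.6505, -0.0168, -0.3686], [0.3301, 0.3629, 0.8714, -0.22], [-0.5607, -0.6672, 0.4903, -0.6378], [0.0, 0.0, 0.0, 1.0]]}
{'clock': 0.1, 'q': [1.206, 0.69, -0.195, 1.566, 0.157, 0.903, -0.215], 'qd': [0.0, -0.001, 0.001, -0.002, -0.002, -0.001, 0.001], 'joint_torque': [-0.003, -52.849, -1.272, -15.384, -0.053, 0.002, 0.0], 'tool_pos': [0.242, -0.575, 0.216], 'eef_rot': [0.98, 0.198, -0.0, -0.001], 'contact_force': [-0.944, 0.383, 0.75], 'moment': [-0.009, 0.038, 0.018], 'opening': 1.001}
```

View pics/top0v.png

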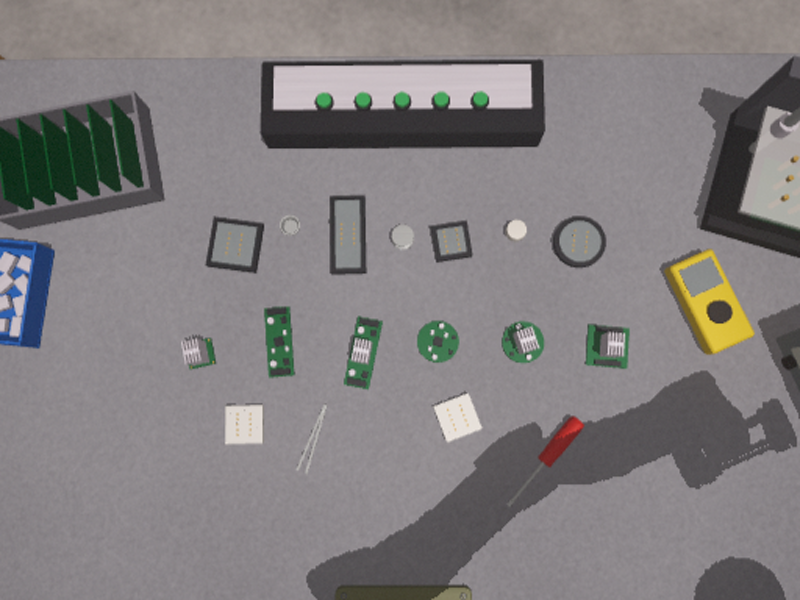

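View pics/side0v.png

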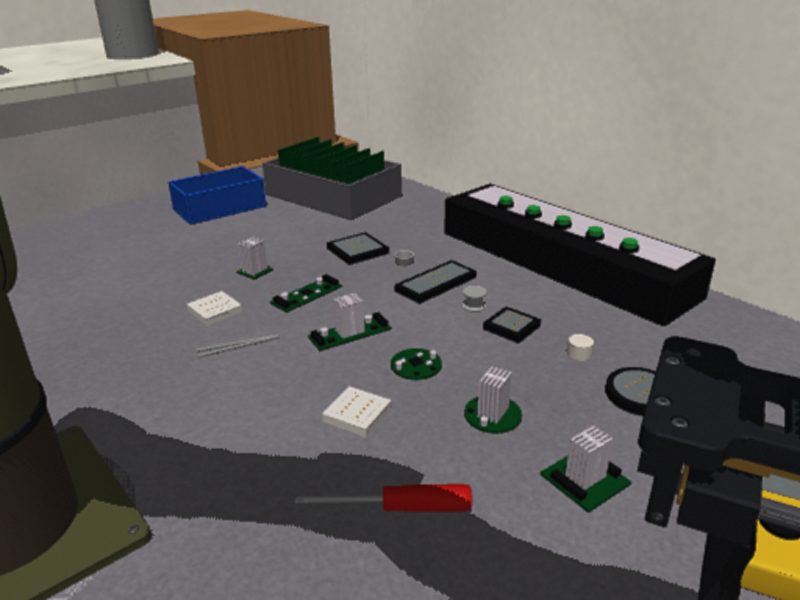

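The top picture shows, in 800x600 pixels:
- **Plates:** big (235,244), strip (347,234), small (451,241), round (579,241).
- **Finished modules with a heatsink:** small (198,350), strip (362,352), round (523,341), big (607,345).
- **Bare boards, no heatsink:** strip (279,341), round (438,341).
- **White look-alikes:** (243,424) and (457,417). These stay put.

The side picture agrees. Next I'll rectify and measure.

```bash
cat > h.py <<'E'
import numpy as np, cv2
def project(s,P):
    P=np.atleast_2d(P); c=P@s["world_to_cam"][:3,:3].T+s["world_to_cam"][:3,3]
    return np.c_[s["cx"]+s["fx"]*c[:,0]/-c[:,2], s["cy"]-s["fy"]*c[:,1]/-c[:,2]]
def to_plane(s,uv,z):
    uv=np.atleast_2d(uv); R=s["world_to_cam"][:3,:3]; o=-R.T@s["world_to_cam"][:3,3]
    d=np.c_[(uv[:,0]-s["cx"])/s["fx"],-(uv[:,1]-s["cy"])/s["fy"],-np.ones(len(uv))]@R
    return (o+d*((z-o[2])/d[:,2])[:,None])[:,:2]
def rectify(s,z,x1,y1,w,h,mm):
    # image with col -> -y, row -> -x ; top-left world (x1,y1)
    k=mm/1000; c=np.float32([[0,0],[w,0],[w,h],[0,h]])
    P=np.c_[x1-c[:,1]*k,y1-c[:,0]*k,np.full(4,z)]
    H=cv2.getPerspectiveTransform(np.float32(project(s,P)),c)
    return cv2.warpPerspective(s["color"][:,:,::-1],H,(w,h),flags=cv2.INTER_CUBIC)
E
python3 - <<'E'
from plant import snapshot
from h import *
s=snapshot("top")
print(to_plane(s,np.array([[235,244],[347,234],[451,241],[579,241],[198,350],[362,352],[523,341],[607,345]])*.64,0.012).round(3).tolist())
mm=.5;X1,Y1=.66,.38
def rep(n,m,im,holes):
    cs,hi=cv2.findContours(m,cv2.RETR_CCOMP,cv2.CHAIN_APPROX_NONE)
    for c,hh in zip(cs,hi[0]):
        a=cv2.contourArea(c)*mm*mm
        if not 900<a<9000: continue
        (u,v),(w,h),t=cv2.minAreaRect(c); M=cv2.moments(c)
        cu,cv_=M['m10']/M['m00'],M['m01']/M['m00']
        print(n,'hole' if hh[3]>=0 else 'outer','rectc',np.round([X1-v*mm/1e3,Y1-u*mm/1e3],4),'cent',np.round([X1-cv_*mm/1e3,Y1-cu*mm/1e3],4),'size',round(w*mm,1),round(h*mm,1),'ang',round(t,1),'area',round(a))
        cv2.drawContours(im,[np.intp(cv2.boxPoints(((u,v),(w,h),t)))],0,(0,0,255) if hh[3]>=0 else (0,255,255),1)
W,H=1500,500
a=rectify(s,.012,X1,Y1,W,H,mm); g=a.max(2)
m=np.uint8(g<75)*255; rep('plate',m[:270],a,1)
b=rectify(s,.004,X1,Y1,W,H,mm); f=b.astype(int)
m2=np.uint8((f[:,:,1]>f[:,:,2]+20)&(f[:,:,1]>f[:,:,0]+8))*255
m2=cv2.morphologyEx(m2,cv2.MORPH_CLOSE,np.ones((21,21)))
rep('board',m2,b,0)
c=rectify(s,.054,X1,Y1,W,H,mm)
cv2.imwrite('pics/rectA.png',np.vstack([a[:250,200:1000],b[240:490,150:950]]))
# heatsink top crops 4x from z=.054
t=[]
for p in [(.437,.253),(.438,.06),(.45,-.127),(.443,-.225)]:
    t.append(rectify(s,.054,p[0]+.05,p[1]+.05,400,300,.25))
cv2.imwrite('pics/sinks.png',np.vstack([np.hstack(t[:2]),np.hstack(t[2:])]))
E
```

```text
[[0.629, 0.267], [0.645, 0.088], [0.632, -0.077], [0.631, -0.28], [0.46, 0.321], [0.456, 0.063], [0.473, -0.188], [0.466, -0.319]]
plate outer rectc [ 0.6255 -0.2787] cent [ 0.6207 -0.2723] size 69.0 82.5 ang 90.0 area 1211
plate outer rectc [ 0.6325 -0.0764] cent [ 0.6319 -0.0761] size 58.2 58.7 ang 81.1 area 3158
plate hole rectc [ 0.6341 -0.0774] cent [ 0.634  -0.0773] size 47.4 46.5 ang 81.3 area 2064
plate outer rectc [0.621  0.0875] cent [0.6122 0.0877] size 78.8 56.0 ang 89.2 area 1196
plate outer rectc [0.6271 0.268 ] cent [0.6151 0.2635] size 82.3 77.2 ang 7.7 area 1505
board outer rectc [ 0.4653 -0.3206] cent [ 0.4584 -0.3155] size 65.3 64.4 ang 5.4 area 2156
board outer rectc [ 0.4728 -0.1883] cent [ 0.4727 -0.1885] size 65.5 65.5 ang 90.0 area 3393
board hole rectc [ 0.4761 -0.1914] cent [ 0.4755 -0.1918] size 41.5 36.4 ang 72.8 area 1253
board outer rectc [ 0.4738 -0.055 ] cent [ 0.4739 -0.0546] size 65.5 66.0 ang 90.0 area 3382
board outer rectc [0.4588 0.0628] cent [0.4584 0.0617] size 41.5 106.6 ang 11.5 area 2660
board outer rectc [0.4744 0.1962] cent [0.4718 0.1957] size 110.7 41.2 ang 85.1 area 4193
```

```bash
python3 - <<'E'
from plant import snapshot
from h import *
s=snapshot("top")
mm=.5;X1,Y1=.74,.40;W,H=1600,660
a=rectify(s,.012,X1,Y1,W,H,mm); g=a.max(2)
m=np.uint8(g<90)*255; m[300:]=0
m=cv2.morphologyEx(m,cv2.MORPH_CLOSE,np.ones((5,5)))
cs,hi=cv2.findContours(m,cv2.RETR_CCOMP,cv2.CHAIN_APPROX_NONE)
for c,hh in zip(cs,hi[0]):
    A=cv2.contourArea(c)*mm*mm
    if not 900<A<9000: continue
    (u,v),(w,h),t=cv2.minAreaRect(c); M=cv2.moments(c); cu,cv_=M['m10']/M['m00'],M['m01']/M['m00']
    print('hole' if hh[3]>=0 else 'outer','rectc',np.round([X1-v*mm/1e3,Y1-u*mm/1e3],4),'cent',np.round([X1-cv_*mm/1e3,Y1-cu*mm/1e3],4),'size',round(w*mm,1),round(h*mm,1),'ang',round(t,1),'area',round(A))
    cv2.drawContours(a,[c],0,(0,0,255) if hh[3]>=0 else (0,255,255),1)
cv2.imwrite('pics/plates.png',np.hstack([a[120:330,:800:1],])if 0 else np.vstack([a[120:330,150:950],a[120:330,750:1550]]))
t=[]
for p in [(.46,.321),(.457,.063),(.473,-.188),(.466,-.320)]:
    q=rectify(s,.004,p[0]+.0375,p[1]+.05,400,300,.25)
    t.append(q)
cv2.imwrite('pics/sinks.png',np.vstack([np.hstack(t[:2]),np.hstack(t[2:])]))
E
```

```text
outer rectc [ 0.6329 -0.0759] cent [ 0.6329 -0.0764] size 60.1 60.6 ang 81.0 area 3424
hole rectc [ 0.6341 -0.0773] cent [ 0.6341 -0.0773] size 45.3 44.4 ang 81.1 area 1918
outer rectc [ 0.6315 -0.2785] cent [ 0.6312 -0.2786] size 82.0 84.9 ang 45.0 area 5424
hole rectc [ 0.6321 -0.2806] cent [ 0.6322 -0.2808] size 67.2 67.5 ang 45.0 area 3590
outer rectc [0.6291 0.2679] cent [0.6301 0.2685] size 83.1 82.3 ang 7.9 area 6398
hole rectc [0.63   0.2693] cent [0.6301 0.2694] size 66.8 66.9 ang 8.2 area 4277
outer rectc [0.6492 0.089 ] cent [0.6564 0.0883] size 118.2 58.5 ang 89.2 area 1931
```

View pics/sinks.png

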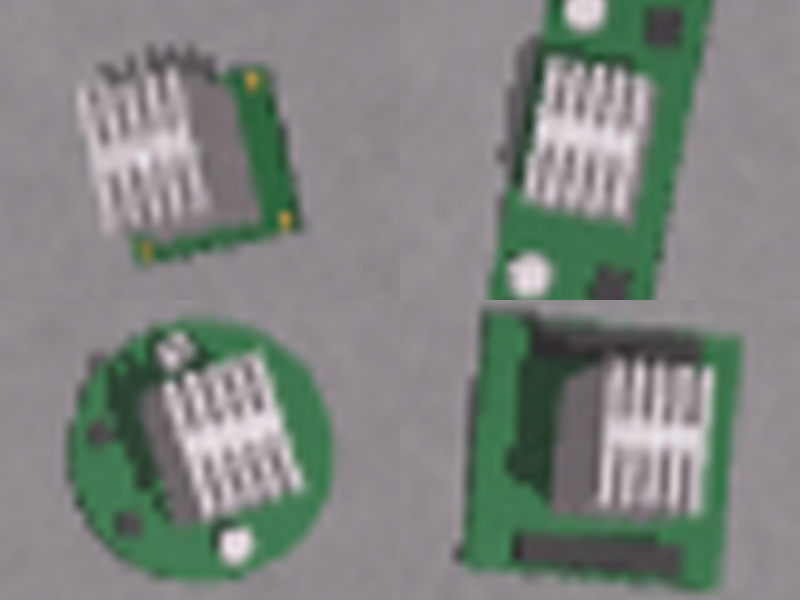

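View pics/plates.png

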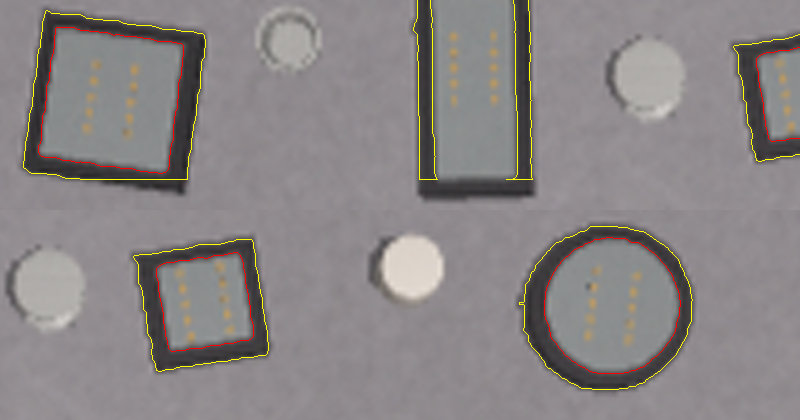

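```bash
python3 - <<'E'
from plant import snapshot
from h import *
s=snapshot("top")
mm=.5;X1,Y1=.74,.40
a=rectify(s,.012,X1,Y1,1600,660,mm); g=a.max(2)
m=np.uint8(g<90)*255; m[340:]=0; m[:,:560]=0; m[:,700:]=0
m=cv2.morphologyEx(m,cv2.MORPH_CLOSE,np.ones((5,5)))
cs,hi=cv2.findContours(m,cv2.RETR_CCOMP,cv2.CHAIN_APPROX_NONE)
LP=None
for c,hh in zip(cs,hi[0]):
    A=cv2.contourArea(c)*mm*mm
    if A<900: continue
    (u,v),(w,h),t=cv2.minAreaRect(c)
    print(hh[3],np.round([X1-v*mm/1e3,Y1-u*mm/1e3],4),w*mm,h*mm,t)
    if hh[3]>=0: LP=(X1-v*mm/1e3,Y1-u*mm/1e3)
def box(x,y,deg,lx,ly,z):
    if lx==0: th=np.linspace(0,2*np.pi,60); p=np.c_[np.cos(th),np.sin(th)]*ly/2
    else: p=np.array([[1,1],[1,-1],[-1,-1],[-1,1]])*[lx/2,ly/2]
    d=np.radians(deg);R=np.array([[np.cos(d),-np.sin(d)],[np.sin(d),np.cos(d)]])
    p=p@R.T+[x,y]; return np.c_[p,np.full(len(p),z)]
mods=[(.4564,.3204,12.5,.042,.042),(.4588,.0628,-11.5,.110,.040),(.4728,-.1883,16,0,.066),(.4653,-.3206,-5.4,.064,.064)]
pl=[(.634,-.0773,8.9,.042,.042),(*(LP or (.643,.088)),.8,.110,.040),(.6322,-.2807,0,0,.066),(.630,.2694,-8.2,.064,.064)]
k=.00033
def tile(o,mod):
    W,H=200,300
    x1,y1=o[0]+H/2*k*1.3,o[1]+W/2*k*1.3
    kk=k*1.3
    im=rectify(s,.004,x1,y1,W,H,kk*1000)
    def dr(P,col):
        q=to_plane(s,project(s,P),.004); uv=np.c_[(y1-q[:,1])/kk,(x1-q[:,0])/kk]
        cv2.polylines(im,[np.int32(np.round(uv*16))],True,col,1,cv2.LINE_AA,4)
    z=.004 if mod else .012
    dr(box(*o,z),(0,0,255))
    if mod: dr(box(*o[:3],.034,.024,.054),(255,255,0))
    return im
cv2.imwrite('pics/ov.png',np.vstack([np.hstack([tile(o,1) for o in mods]),np.hstack([tile(o,0) for o in pl])]))
E
```

```text
-1 [0.6447 0.0889] 127.42027282714844 58.424827575683594 88.80650329589844
0 [0.646  0.0881] 112.62244415283203 42.72831344604492 89.0759506225586
```

View pics/ov.png

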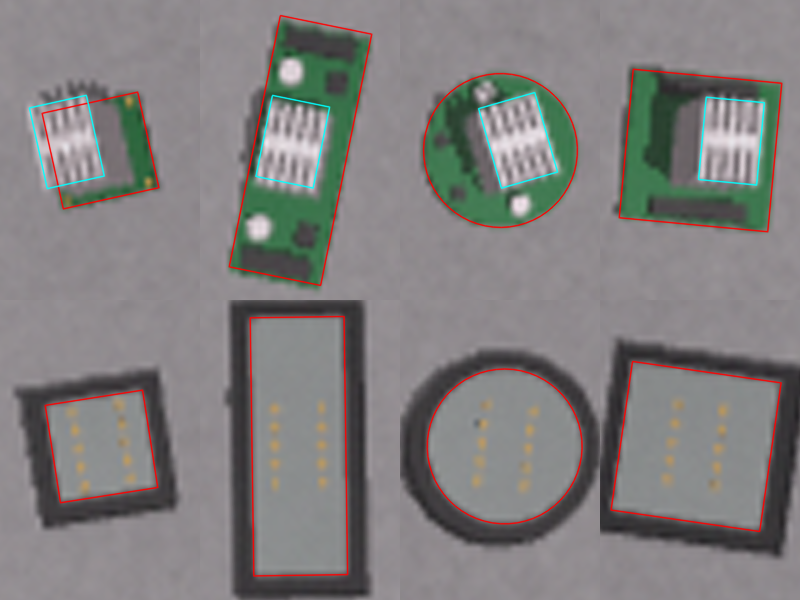

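The overlay fits: board and heatsink outlines land on the four finished modules (top row) and the outlines on the four plates (bottom row). I'll work in the order strip, large square, round, small square, and start by turning and swinging in.

```bash
cat > go.py <<'E'
import sys
from plant import r
from h import *
from scipy.spatial.transform import Rotation as R
def main(x,y,z,deg):
    st=r.get_state(); p=np.array(st["tool_pos"]); Q=R.from_quat(st["eef_rot"])
    a=np.radians(deg); T=R.from_matrix(np.array([[np.cos(a),np.sin(a),0],[np.sin(a),-np.cos(a),0],[0,0,-1]]))
    ax=Q.as_matrix()[:,0]
    print("t",round(st["clock"],2),"pos",p.round(4),"phi",round(float(np.degrees(np.arctan2(ax[1],ax[0]))),2),"open",round(st["opening"],3),"F",np.round(st["contact_force"],1))
    print("turn w",(Q.inv()*T).as_rotvec().round(4),"shift now",Q.inv().apply(np.array([x,y,z])-p).round(4),"after turn",T.inv().apply(np.array([x,y,z])-p).round(4))
if __name__=="__main__": main(*map(float,sys.argv[1:5]))
E
```

Call:
drive_tool(
  commands=[
    {"wz": 0.08, "dx": 0.02, "claw": 0.65},
    {"wz": 0.15, "dx": 0.03, "claw": 0.65},
    {"wz": 0.15, "dx": 0.03, "claw": 0.65},
    {"wz": 0.15, "dx": 0.03, "claw": 0.65},
    {"wz": 0.07, "dx": 0.02, "claw": 0.65},
    {"claw": 0.65},
  ],
  grip_force=40,
)

```text
validation failed for argument at $.co...
```

```bash
python3 go.py .458 .0628 .12 -11.5
```

```text
t 0.25 pos [ 0.2426 -0.5757  0.2167] phi 22.85 open 1.004 F [ 1.3  0.8 -0.2]
turn w [-8.000e-04  2.000e-04  5.995e-01] shift now [ 0.4465 -0.5047  0.0971] after turn [ 0.0838 -0.6686  0.0967]
```

Call:
drive_tool(
  commands=[
    {"dx": 0.02, "dy": 0, "dz": 0, "wx": 0, "wy": 0, "wz": 0.08, "claw": 0.65},
    {"dx": 0.03, "dy": 0, "dz": 0, "wx": 0, "wy": 0, "wz": 0.14, "claw": 0.65},
    {"dx": 0.03, "dy": 0, "dz": 0, "wx": 0, "wy": 0, "wz": 0.14, "claw": 0.65},
    {"dx": 0.03, "dy": 0, "dz": 0, "wx": 0, "wy": 0, "wz": 0.14, "claw": 0.65},
    {"dx": 0.02, "dy": 0, "dz": 0, "wx": 0, "wy": 0, "wz": 0.1, "claw": 0.65},
    {"dx": 0, "dy": 0, "dz": 0, "wx": 0, "wy": 0, "wz": 0, "claw": 0.65},
  ],
  grip_force=40,
)

```text
clock: 0.85
tool_pos: [0.3735, -0.5528, 0.2166]
eef_rot: [0.995, -0.098, 0.001, -0.0]
contact_force: [-0.3, -0.0, -0.1]
opening: 0.647
```

```bash
python3 go.py .458 .0628 .12 -11.5
```

```text
t 0.85 pos [ 0.3735 -0.5528  0.2166] phi -11.25 open 0.647 F [-0.3 -0.  -0.1]
turn w [-0.0009 -0.0024  0.0044] shift now [-0.0374 -0.6201  0.0971] after turn [-0.0399 -0.6201  0.0966]
```

Call:
drive_tool(
  commands=[
    {"dx": 0, "dy": -0.03, "dz": 0, "wx": 0, "wy": 0, "wz": 0, "claw": 0.65},
    {"dx": 0, "dy": -0.05, "dz": 0, "wx": 0, "wy": 0, "wz": 0, "claw": 0.65},
    {"dx": 0, "dy": -0.05, "dz": 0.01, "wx": 0, "wy": 0, "wz": 0, "claw": 0.65},
    {"dx": 0, "dy": -0.05, "dz": 0.01, "wx": 0, "wy": 0, "wz": 0, "claw": 0.65},
    {"dx": -0.005, "dy": -0.05, "dz": 0.01, "wx": 0, "wy": 0, "wz": 0, "claw": 0.65},
    {"dx": -0.005, "dy": -0.05, "dz": 0.01, "wx": 0, "wy": 0, "wz": 0, "claw": 0.65},
    {"dx": -0.005, "dy": -0.05, "dz": 0.01, "wx": 0, "wy": 0, "wz": 0, "claw": 0.65},
    {"dx": -0.005, "dy": -0.05, "dz": 0.01, "wx": 0, "wy": 0, "wz": 0, "claw": 0.65},
    {"dx": -0.005, "dy": -0.05, "dz": 0.01, "wx": 0, "wy": 0, "wz": 0, "claw": 0.65},
    {"dx": -0.005, "dy": -0.05, "dz": 0.005, "wx": 0, "wy": 0, "wz": 0, "claw": 0.65},
    {"dx": -0.005, "dy": -0.05, "dz": 0.005, "wx": 0, "wy": 0, "wz": 0, "claw": 0.65},
    {"dx": -0.005, "dy": -0.04, "dz": 0, "wx": 0, "wy": 0, "wz": 0, "claw": 0.65},
  ],
)

```text
clock: 2.05
tool_pos: [0.4418, 0.0049, 0.1384]
eef_rot: [0.995, -0.099, -0.001, 0.0]
contact_force: [0.9, -0.4, 1.2]
opening: 0.648
```

```bash
python3 go.py .458 .0628 .12 -11.5
```

```text
t 2.05 pos [0.4418 0.0049 0.1384] phi -11.35 open 0.648 F [ 0.9 -0.4  1.2]
turn w [0.0002 0.0011 0.0026] shift now [ 0.0045 -0.0599  0.0184] after turn [ 0.0044 -0.0599  0.0184]
```

Call:
drive_tool(
  commands=[
    {"dx": 0.002, "dy": -0.03, "dz": 0.01, "wx": 0, "wy": 0, "wz": 0, "claw": 0.65},
    {"dx": 0.002, "dy": -0.02, "dz": 0.01, "wx": 0, "wy": 0, "wz": 0, "claw": 0.65},
    {"dx": 0, "dy": -0.01, "dz": 0.015, "wx": 0, "wy": 0, "wz": 0.003, "claw": 0.65},
    {"dx": 0, "dy": 0, "dz": 0.015, "wx": 0, "wy": 0, "wz": 0, "claw": 0.65},
    {"dx": 0, "dy": 0, "dz": 0.01, "wx": 0, "wy": 0, "wz": 0, "claw": 0.65},
    {"dx": 0, "dy": 0, "dz": 0, "wx": 0, "wy": 0, "wz": 0, "claw": 0.65},
  ],
)

```text
clock: 2.65
tool_pos: [0.4575, 0.06, 0.0779]
eef_rot: [0.995, -0.102, -0.001, 0.001]
contact_force: [-0.9, -0.2, 0.7]
opening: 0.648
```

```bash
python3 go.py .458 .0628 .028 -11.5; cat > look.py <<'E'
import sys; from plant import snapshot
from h import *
# name out cam x y z size_px
n,cam=sys.argv[1:3]; P=list(map(float,sys.argv[3:6])); w=int(sys.argv[6])
s=snapshot(cam); u,v=project(s,P)[0].round().astype(int); h=w*3//4
im=s["color"][max(0,v-h//2):v+h//2,max(0,u-w//2):u+w//2,::-1]
print("origin",max(0,u-w//2),max(0,v-h//2),"centre",u,v)
cv2.imwrite(f"pics/{n}.png",cv2.resize(im,(im.shape[1]*640//w,im.shape[0]*640//w),interpolation=cv2.INTER_CUBIC))
E
python3 look.py s1 side .458 .063 .05 130
```

```text
t 2.65 pos [0.4575 0.06   0.0779] phi -11.72 open 0.648 F [-0.9 -0.2  0.7]
turn w [ 0.0014  0.0022 -0.0038] shift now [-0.     -0.0029  0.0499] after turn [-0.0001 -0.0028  0.0499]
origin 158 144 centre 223 192
```

View pics/s1.png

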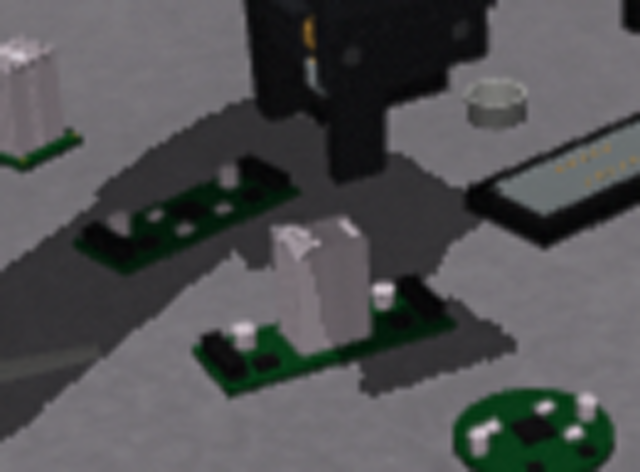

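```bash
python3 - <<'E'
from plant import snapshot,r
from h import *
s=snapshot("side")
def tips(p,phi,half,dz):
    a=np.radians(phi); y=np.array([np.sin(a),-np.cos(a),0]); x=np.array([np.cos(a),np.sin(a),0])
    return project(s,[np.array(p)+sg*half*y+[0,0,-dz] for sg in(-1,1)])
for dz in(.011,-.02): print('now crop',dz,((tips([.4575,.06,.0779],-11.7,.037,dz)-[158,144])*640/130).round())
for dz in(.011,-.02): print('start800',(tips([.2426,-.5757,.2167],22.8,.053,dz)*800/512).round())
s=snapshot("top")
cv2.imwrite('pics/t1.png',cv2.resize(s["color"][110:290,130:370,::-1],None,fx=3.3,fy=3.3,interpolation=cv2.INTER_CUBIC))
for dz in(.011,-.02): print('top crop',((tips([.4575,.06,.0779],-11.7,.037,dz)-[130,110])*3.3).round())
E
```

```text
now crop 0.011 [[284. 172.]
 [359. 244.]]
now crop -0.02 [[280. 109.]
 [356. 178.]]
start800 [[697. 643.]
 [983. 753.]]
start800 [[ 711.  599.]
 [1017.  708.]]
top crop [[284. 363.]
 [387. 384.]]
top crop [[280. 359.]
 [385. 381.]]
```

View pics/t1.png

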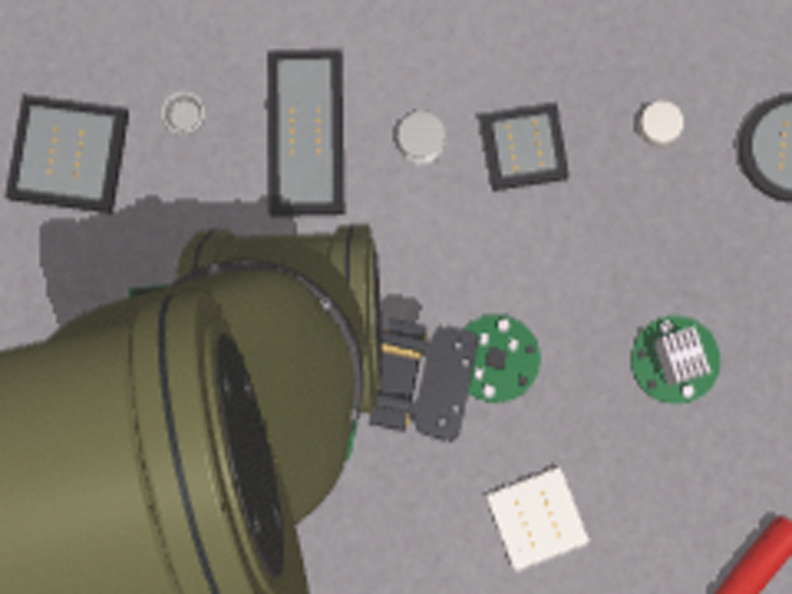

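The strip module is under the gripper, but the near fingertip at crop (358,180) looks about 30 mm higher than the reported TCP implies. I'll go down carefully part of the way, then compare again.

Call:
drive_tool(
  commands=[
    {"dx": 0, "dy": -0.002, "dz": 0.01, "wx": 0, "wy": 0, "wz": 0, "claw": 0.65},
    {"dx": 0, "dy": -0.001, "dz": 0.015, "wx": 0, "wy": 0, "wz": 0, "claw": 0.65},
    {"dx": 0, "dy": 0, "dz": 0.01, "wx": 0, "wy": 0, "wz": 0, "claw": 0.65},
    {"dx": 0, "dy": 0, "dz": 0, "wx": 0, "wy": 0, "wz": 0, "claw": 0.65},
  ],
)

```text
clock: 3.2
tool_pos: [0.4584, 0.0641, 0.0426]
eef_rot: [0.995, -0.102, -0.001, 0.0]
contact_force: [0.5, -0.2, -0.1]
opening: 0.65
```

```bash
python3 go.py .458 .0628 .028 -11.5;python3 look.py s2 side .458 .063 .05 130
```

```text
t 3.2 pos [0.4584 0.0641 0.0426] phi -11.69 open 0.65 F [ 0.5 -0.2 -0.1]
turn w [ 0.0007  0.002  -0.0033] shift now [-0.0001  0.0014  0.0146] after turn [-0.0001  0.0014  0.0146]
origin 158 144 centre 223 192
```

View pics/s2.png

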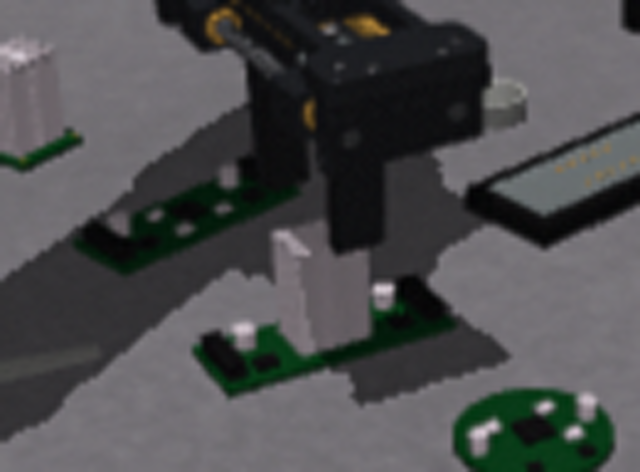

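The tip is now at (358,250), level with the heatsink's top. So in both pictures the fingertips sit about 29 mm higher than reported, while xy agrees. The open fingers clear this narrow board, so I can keep descending safely and check.

Call:
drive_tool(
  commands=[
    {"dx": 0, "dy": 0.001, "dz": 0.01, "wx": 0, "wy": 0, "wz": 0, "claw": 0.65},
    {"dx": 0, "dy": 0, "dz": 0.01, "wx": 0, "wy": 0, "wz": 0, "claw": 0.65},
    {"dx": 0, "dy": 0, "dz": 0.007, "wx": 0, "wy": 0, "wz": 0, "claw": 0.65},
    {"dx": 0, "dy": 0, "dz": 0, "wx": 0, "wy": 0, "wz": 0, "claw": 0.65},
  ],
)

```text
clock: 3.65
tool_pos: [0.4584, 0.0631, 0.0157]
eef_rot: [0.995, -0.102, -0.001, 0.0]
contact_force: [-1.0, -0.8, 0.0]
opening: 0.653
```

```bash
python3 go.py .458 .0628 .0 -11.5;python3 look.py s3 side .458 .063 .05 130
```

```text
t 3.65 pos [0.4584 0.0631 0.0157] phi -11.7 open 0.653 F [-1.  -0.8  0. ]
turn w [ 0.0006  0.0016 -0.0035] shift now [-0.0003  0.0004  0.0157] after turn [-0.0003  0.0004  0.0157]
origin 158 144 centre 223 192
```

View pics/s3.png

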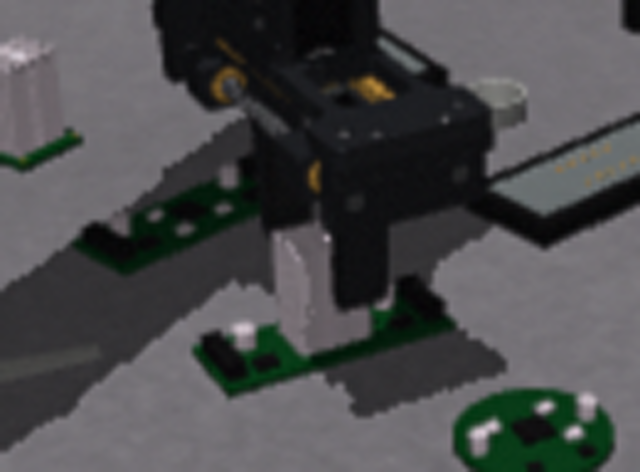

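Call:
drive_tool(
  commands=[
    {"dx": 0, "dy": 0, "dz": 0.004, "wx": 0, "wy": 0, "wz": 0, "claw": 0.65},
    {"dx": 0, "dy": 0, "dz": 0.004, "wx": 0, "wy": 0, "wz": 0, "claw": 0.65},
    {"dx": 0, "dy": 0, "dz": 0.002, "wx": 0, "wy": 0, "wz": 0, "claw": 0.65},
    {"dx": 0, "dy": 0, "dz": 0, "wx": 0, "wy": 0, "wz": 0, "claw": 0.65},
  ],
)

```text
clock: 4.1
tool_pos: [0.4588, 0.0632, 0.0065]
eef_rot: [0.995, -0.102, -0.0, 0.0]
contact_force: [0.1, 0.8, -0.5]
opening: 0.652
```

Call:
drive_tool(
  commands=[
    {"dx": 0, "dy": 0, "dz": 0, "wx": 0, "wy": 0, "wz": 0, "claw": 0.45},
    {"dx": 0, "dy": 0, "dz": 0, "wx": 0, "wy": 0, "wz": 0, "claw": 0.35},
    {"dx": 0, "dy": 0, "dz": 0, "wx": 0, "wy": 0, "wz": 0, "claw": 0.2},
    {"dx": 0, "dy": 0, "dz": 0, "wx": 0, "wy": 0, "wz": 0, "claw": 0.2},
    {"dx": 0, "dy": 0, "dz": 0, "wx": 0, "wy": 0, "wz": 0, "claw": 0.2},
    {"dx": 0, "dy": 0, "dz": 0, "wx": 0, "wy": 0, "wz": 0, "claw": 0.2},
  ],
  grip_force=40,
)

```text
clock: 4.7
tool_pos: [0.459, 0.063, 0.0068]
eef_rot: [0.995, -0.102, 0.0, 0.0]
contact_force: [-0.2, -0.6, 1.1]
opening: 0.267
```

```bash
python3 go.py .458 .0628 .0 -11.5
```

```text
t 4.7 pos [0.459  0.063  0.0068] phi -11.71 open 0.267 F [-0.2 -0.6  1.1]
turn w [ 0.0003 -0.0001 -0.0037] shift now [-0.0009  0.0004  0.0068] after turn [-0.0009  0.0004  0.0068]
```

Gripped, with an opening of 0.267 (23.5 mm) that matches the 24 mm heatsink. Next I'll lift, turn and carry to the strip plate.

Call:
drive_tool(
  commands=[
    {"dx": 0, "dy": 0, "dz": -0.01, "wx": 0, "wy": 0, "wz": 0, "claw": 0.2},
    {"dx": 0, "dy": 0, "dz": -0.02, "wx": 0, "wy": 0, "wz": 0, "claw": 0.2},
    {"dx": 0, "dy": 0, "dz": -0.02, "wx": 0, "wy": 0, "wz": 0, "claw": 0.2},
    {"dx": 0, "dy": 0, "dz": -0.01, "wx": 0, "wy": 0, "wz": -0.06, "claw": 0.2},
    {"dx": 0.01, "dy": 0, "dz": 0, "wx": 0, "wy": 0, "wz": -0.1, "claw": 0.2},
    {"dx": 0.02, "dy": 0, "dz": 0, "wx": 0, "wy": 0, "wz": -0.06, "claw": 0.2},
    {"dx": 0.03, "dy": 0, "dz": 0, "wx": 0, "wy": 0, "wz": 0, "claw": 0.2},
    {"dx": 0.03, "dy": 0, "dz": 0, "wx": 0, "wy": 0, "wz": 0, "claw": 0.2},
    {"dx": 0.03, "dy": 0, "dz": 0, "wx": 0, "wy": 0, "wz": 0, "claw": 0.2},
    {"dx": 0.03, "dy": 0, "dz": 0, "wx": 0, "wy": 0, "wz": 0, "claw": 0.2},
    {"dx": 0.02, "dy": 0, "dz": 0, "wx": 0, "wy": 0, "wz": 0, "claw": 0.2},
    {"dx": 0.01, "dy": 0, "dz": 0, "wx": 0, "wy": 0, "wz": 0, "claw": 0.2},
  ],
)

```text
clock: 5.9
tool_pos: [0.6405, 0.0633, 0.0671]
eef_rot: [1.0, 0.008, 0.001, 0.0]
contact_force: [0.2, 0.2, -2.2]
opening: 0.268
```

```bash
python3 go.py .6466 .088 .0188 1.0
```

```text
t 5.9 pos [0.6405 0.0633 0.0671] phi 0.9 open 0.268 F [ 0.2  0.2 -2.2]
turn w [ 0.0001 -0.0015 -0.0017] shift now [ 0.0064 -0.0246  0.0483] after turn [ 0.0065 -0.0246  0.0483]
```

Force -2.2 N means the module is held. Now over the plate and down to a few millimetres above it.

Call:
drive_tool(
  commands=[
    {"dx": 0.003, "dy": -0.01, "dz": 0, "wx": 0, "wy": 0, "wz": 0, "claw": 0.2},
    {"dx": 0.003, "dy": -0.01, "dz": 0, "wx": 0, "wy": 0, "wz": 0, "claw": 0.2},
    {"dx": 0, "dy": -0.005, "dz": 0.01, "wx": 0, "wy": 0, "wz": 0, "claw": 0.2},
    {"dx": 0, "dy": 0, "dz": 0.015, "wx": 0, "wy": 0, "wz": 0, "claw": 0.2},
    {"dx": 0, "dy": 0, "dz": 0.01, "wx": 0, "wy": 0, "wz": 0, "claw": 0.2},
    {"dx": 0, "dy": 0, "dz": 0.005, "wx": 0, "wy": 0, "wz": 0, "claw": 0.2},
    {"dx": 0, "dy": 0, "dz": 0, "wx": 0, "wy": 0, "wz": 0, "claw": 0.2},
  ],
)

```text
clock: 6.6
tool_pos: [0.6433, 0.0875, 0.0253]
eef_rot: [1.0, 0.008, -0.001, 0.0]
contact_force: [-0.2, 0.2, -2.7]
opening: 0.273
```

```bash
python3 go.py .6466 .088 .0188 1.0; python3 look.py s4 side .645 .088 .03 130
```

```text
t 6.6 pos [0.6433 0.0875 0.0253] phi 0.87 open 0.273 F [-0.2  0.2 -2.7]
turn w [ 0.001   0.0026 -0.0023] shift now [ 0.0033 -0.0004  0.0065] after turn [ 0.0033 -0.0004  0.0065]
origin 214 122 centre 279 170
```

View pics/s4.png

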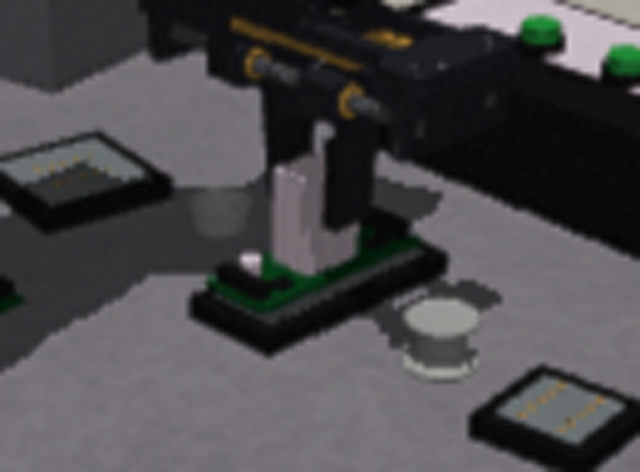

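Call:
drive_tool(
  commands=[
    {"dx": 0.003, "dy": 0, "dz": 0, "wx": 0, "wy": 0, "wz": 0, "claw": 0.2},
    {"dx": 0, "dy": 0, "dz": 0.002, "wx": 0, "wy": 0, "wz": 0, "claw": 0.2},
    {"dx": 0, "dy": 0, "dz": 0.002, "wx": 0, "wy": 0, "wz": 0, "claw": 0.2},
    {"dx": 0, "dy": 0, "dz": 0.001, "wx": 0, "wy": 0, "wz": 0, "claw": 0.2},
    {"dx": 0, "dy": 0, "dz": 0, "wx": 0, "wy": 0, "wz": 0, "claw": 0.2},
  ],
)

```text
clock: 7.15
tool_pos: [0.6472, 0.0883, 0.0216]
eef_rot: [1.0, 0.008, -0.0, 0.0]
contact_force: [-0.0, 0.5, -2.6]
opening: 0.268
```

```bash
python3 go.py .6466 .088 .0188 1.0
```

```text
t 7.15 pos [0.6472 0.0883 0.0216] phi 0.9 open 0.268 F [-0.   0.5 -2.6]
turn w [ 0.0001  0.0003 -0.0017] shift now [-0.0006  0.0003  0.0028] after turn [-0.0007  0.0003  0.0028]
```

Call:
drive_tool(
  commands=[
    {"dx": 0, "dy": 0, "dz": 0.001, "wx": 0, "wy": 0, "wz": 0, "claw": 0.2},
    {"dx": 0, "dy": 0, "dz": 0.001, "wx": 0, "wy": 0, "wz": 0, "claw": 0.2},
    {"dx": 0, "dy": 0, "dz": 0.0005, "wx": 0, "wy": 0, "wz": 0, "claw": 0.2},
    {"dx": 0, "dy": 0, "dz": 0, "wx": 0, "wy": 0, "wz": 0, "claw": 0.2},
  ],
)

```text
clock: 7.55
tool_pos: [0.6474, 0.0884, 0.0191]
eef_rot: [1.0, 0.008, -0.0, 0.0]
contact_force: [0.3, -0.4, -1.7]
opening: 0.267
```

```bash
python3 go.py .6466 .088 .0188 1.0
```

```text
t 7.55 pos [0.6474 0.0884 0.0191] phi 0.91 open 0.267 F [ 0.3 -0.4 -1.7]
turn w [ 0.0001  0.0001 -0.0016] shift now [-0.0008  0.0004  0.0003] after turn [-0.0008  0.0004  0.0003]
```

Call:
drive_tool(
  commands=[
    {"dx": 0, "dy": 0, "dz": 0.0005, "wx": 0, "wy": 0, "wz": 0, "claw": 0.2},
    {"dx": 0, "dy": 0, "dz": 0.0005, "wx": 0, "wy": 0, "wz": 0, "claw": 0.2},
    {"dx": 0, "dy": 0, "dz": 0, "wx": 0, "wy": 0, "wz": 0, "claw": 0.2},
  ],
)

```text
clock: 7.85
tool_pos: [0.6475, 0.0884, 0.0189]
eef_rot: [1.0, 0.008, 0.0, 0.0]
contact_force: [-1.5, -0.5, 5.5]
opening: 0.268
```

Contact shows as +5.5 N, so the module is set down. Release and rise.

Call:
drive_tool(
  commands=[
    {"dx": 0, "dy": 0, "dz": 0, "wx": 0, "wy": 0, "wz": 0, "claw": 0.32},
    {"dx": 0, "dy": 0, "dz": 0, "wx": 0, "wy": 0, "wz": 0, "claw": 0.4},
    {"dx": 0, "dy": 0, "dz": 0, "wx": 0, "wy": 0, "wz": 0, "claw": 0.5},
    {"dx": 0, "dy": 0, "dz": 0, "wx": 0, "wy": 0, "wz": 0, "claw": 0.6},
    {"dx": 0, "dy": 0, "dz": 0, "wx": 0, "wy": 0, "wz": 0, "claw": 0.6},
    {"dx": 0, "dy": 0, "dz": -0.01, "wx": 0, "wy": 0, "wz": 0, "claw": 0.6},
    {"dx": 0, "dy": 0, "dz": -0.02, "wx": 0, "wy": 0, "wz": 0, "claw": 0.6},
    {"dx": 0, "dy": 0, "dz": -0.03, "wx": 0, "wy": 0, "wz": 0, "claw": 0.6},
    {"dx": 0, "dy": 0, "dz": -0.02, "wx": 0, "wy": 0, "wz": 0, "claw": 0.6},
    {"dx": 0, "dy": 0.01, "dz": -0.01, "wx": 0, "wy": 0, "wz": 0.05, "claw": 0.6},
    {"dx": 0, "dy": 0.03, "dz": 0, "wx": 0, "wy": 0, "wz": 0.06, "claw": 0.6},
    {"dx": 0, "dy": 0.03, "dz": 0, "wx": 0, "wy": 0, "wz": 0, "claw": 0.6},
  ],
)

```text
clock: 9.05
tool_pos: [0.6439, 0.0177, 0.1087]
eef_rot: [0.999, -0.048, 0.0, 0.0]
contact_force: [0.9, 0.1, 0.1]
opening: 0.606
```

```bash
python3 go.py .4653 -.3206 .0065 -5.4
```

```text
t 9.05 pos [0.6439 0.0177 0.1087] phi -5.51 open 0.606 F [0.9 0.1 0.1]
turn w [ 0.0003 -0.001  -0.002 ] shift now [-0.1454  0.3539  0.1022] after turn [-0.146   0.3536  0.1022]
```

Call:
drive_tool(
  commands=[
    {"dx": -0.006, "dy": 0.02, "dz": 0, "wx": 0, "wy": 0, "wz": 0, "claw": 0.65},
    {"dx": -0.015, "dy": 0.036, "dz": 0, "wx": 0, "wy": 0, "wz": 0, "claw": 0.65},
    {"dx": -0.015, "dy": 0.036, "dz": 0, "wx": 0, "wy": 0, "wz": 0, "claw": 0.65},
    {"dx": -0.015, "dy": 0.036, "dz": 0, "wx": 0, "wy": 0, "wz": 0, "claw": 0.65},
    {"dx": -0.015, "dy": 0.036, "dz": 0, "wx": 0, "wy": 0, "wz": 0, "claw": 0.65},
    {"dx": -0.015, "dy": 0.036, "dz": 0, "wx": 0, "wy": 0, "wz": 0, "claw": 0.65},
    {"dx": -0.015, "dy": 0.036, "dz": 0, "wx": 0, "wy": 0, "wz": 0, "claw": 0.65},
    {"dx": -0.015, "dy": 0.036, "dz": 0, "wx": 0, "wy": 0, "wz": 0, "claw": 0.65},
    {"dx": -0.015, "dy": 0.036, "dz": 0, "wx": 0, "wy": 0, "wz": 0, "claw": 0.65},
    {"dx": -0.015, "dy": 0.036, "dz": 0.01, "wx": 0, "wy": 0, "wz": 0, "claw": 0.65},
    {"dx": -0.005, "dy": 0.01, "dz": 0.02, "wx": 0, "wy": 0, "wz": 0, "claw": 0.65},
    {"dx": 0, "dy": 0, "dz": 0.01, "wx": 0, "wy": 0, "wz": 0, "claw": 0.65},
  ],
)

```text
clock: 10.25
tool_pos: [0.4617, -0.3233, 0.0671]
eef_rot: [0.999, -0.051, -0.002, 0.001]
contact_force: [-0.4, 0.4, 0.1]
opening: 0.654
```

```bash
python3 go.py .4653 -.3206 .0065 -5.4
python3 - <<'E'
# check placed strip in top view with outline of where it should be
from plant import snapshot
from h import *
s=snapshot("top"); k=.0003
im=rectify(s,.016,.646+.09,.088+.06,400,600,.3)
P=[]
import math
d=math.radians(.95);R=np.array([[np.cos(d),-np.sin(d)],[np.sin(d),np.cos(d)]])
p=np.array([[1,1],[1,-1],[-1,-1],[-1,1]])*[.055,.02]@R.T+[.646,.0881]
cv2.polylines(im,[np.int32(np.c_[(.148-p[:,1])/k,(.736-p[:,0])/k].round())],True,(0,0,255),1)
f=im.astype(int);m=np.uint8((f[:,:,1]>f[:,:,2]+20)&(f[:,:,1]>f[:,:,0]+8))*255
m=cv2.morphologyEx(m,cv2.MORPH_CLOSE,np.ones((41,41)))
c=max(cv2.findContours(m,0,1)[0],key=cv2.contourArea);(u,v),sz,t=cv2.minAreaRect(c)
print("strip",.736-v*k,.148-u*k,np.array(sz)*.3,t)
cv2.imwrite('pics/t2.png',im)
E
```

```text
t 10.25 pos [ 0.4617 -0.3233  0.0671] phi -5.83 open 0.654 F [-0.4  0.4  0.1]
turn w [ 0.0013  0.003  -0.0074] shift now [ 0.0034 -0.0031  0.0606] after turn [ 0.0033 -0.003   0.0606]
strip 0.6449470428466797 0.08862743835449219 [111.35953674  41.49423523] 89.04515838623047
```

View pics/t2.png

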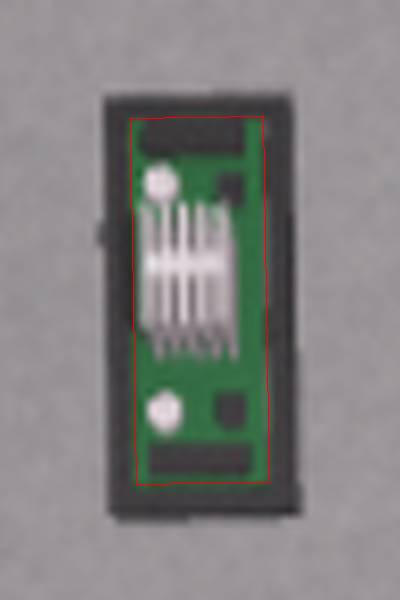

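The strip module lies inside its outline, within 1 mm and with the angle matching. Next, the big square.

Call:
drive_tool(
  commands=[
    {"dx": 0.0015, "dy": -0.0015, "dz": 0, "wx": 0, "wy": 0, "wz": -0.007, "claw": 0.65},
    {"dx": 0.0015, "dy": -0.0015, "dz": 0.005, "wx": 0, "wy": 0, "wz": 0, "claw": 0.65},
    {"dx": 0, "dy": 0, "dz": 0.015, "wx": 0, "wy": 0, "wz": 0, "claw": 0.65},
    {"dx": 0, "dy": 0, "dz": 0.015, "wx": 0, "wy": 0, "wz": 0, "claw": 0.65},
    {"dx": 0, "dy": 0, "dz": 0.01, "wx": 0, "wy": 0, "wz": 0, "claw": 0.65},
    {"dx": 0, "dy": 0, "dz": 0.005, "wx": 0, "wy": 0, "wz": 0, "claw": 0.65},
    {"dx": 0, "dy": 0, "dz": 0, "wx": 0, "wy": 0, "wz": 0, "claw": 0.65},
    {"dx": 0, "dy": 0, "dz": 0, "wx": 0, "wy": 0, "wz": 0, "claw": 0.65},
  ],
)

```text
clock: 11.1
tool_pos: [0.4685, -0.3175, 0.0184]
eef_rot: [0.999, -0.044, 0.0, 0.0]
contact_force: [0.5, -0.2, -0.0]
opening: 0.651
```

```bash
python3 go.py .4653 -.3206 .0065 -5.4
```

```text
t 11.1 pos [ 0.4685 -0.3175  0.0184] phi -5.0 open 0.651 F [ 0.5 -0.2 -0. ]
turn w [ 0.0002 -0.0003  0.007 ] shift now [-0.0029  0.0033  0.0119] after turn [-0.0029  0.0034  0.0119]
```

Call:
drive_tool(
  commands=[
    {"dx": -0.0015, "dy": 0.0015, "dz": 0, "wx": 0, "wy": 0, "wz": 0.007, "claw": 0.65},
    {"dx": -0.0015, "dy": 0.0018, "dz": 0, "wx": 0, "wy": 0, "wz": 0, "claw": 0.65},
    {"dx": 0, "dy": 0, "dz": 0.005, "wx": 0, "wy": 0, "wz": 0, "claw": 0.65},
    {"dx": 0, "dy": 0, "dz": 0.004, "wx": 0, "wy": 0, "wz": 0, "claw": 0.65},
    {"dx": 0, "dy": 0, "dz": 0.002, "wx": 0, "wy": 0, "wz": 0, "claw": 0.65},
    {"dx": 0, "dy": 0, "dz": 0, "wx": 0, "wy": 0, "wz": 0, "claw": 0.65},
    {"dx": 0, "dy": 0, "dz": 0, "wx": 0, "wy": 0, "wz": 0, "claw": 0.65},
  ],
)

```text
clock: 11.8
tool_pos: [0.4651, -0.3203, 0.0071]
eef_rot: [0.999, -0.047, -0.0, -0.0]
contact_force: [0.1, 0.3, -0.3]
opening: 0.649
```

```bash
python3 go.py .4653 -.3206 .0065 -5.4; python3 look.py s5 side .4653 -.3206 .04 180
```

```text
t 11.8 pos [ 0.4651 -0.3203  0.0071] phi -5.39 open 0.649 F [ 0.1  0.3 -0.3]
turn w [-0.0001  0.0001  0.0002] shift now [0.0003 0.0003 0.0006] after turn [0.0003 0.0003 0.0006]
origin 287 220 centre 377 287
```

View pics/s5.png

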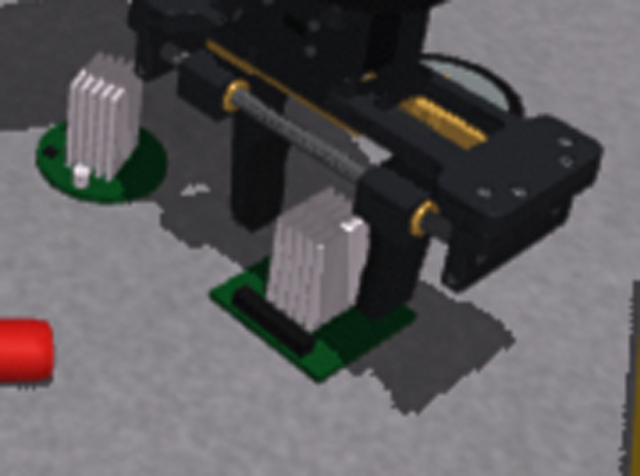

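The fingers straddle the heatsink and the near tip clears the board at (385,315). Grip and lift high, since the path crosses the other parts.

Call:
drive_tool(
  commands=[
    {"dx": 0, "dy": 0, "dz": 0, "wx": 0, "wy": 0, "wz": 0, "claw": 0.45},
    {"dx": 0, "dy": 0, "dz": 0, "wx": 0, "wy": 0, "wz": 0, "claw": 0.35},
    {"dx": 0, "dy": 0, "dz": 0, "wx": 0, "wy": 0, "wz": 0, "claw": 0.2},
    {"dx": 0, "dy": 0, "dz": 0, "wx": 0, "wy": 0, "wz": 0, "claw": 0.2},
    {"dx": 0, "dy": 0, "dz": 0, "wx": 0, "wy": 0, "wz": 0, "claw": 0.2},
    {"dx": 0, "dy": 0, "dz": 0, "wx": 0, "wy": 0, "wz": 0, "claw": 0.2},
    {"dx": 0, "dy": 0, "dz": -0.01, "wx": 0, "wy": 0, "wz": 0, "claw": 0.2},
    {"dx": 0, "dy": 0, "dz": -0.02, "wx": 0, "wy": 0, "wz": 0, "claw": 0.2},
    {"dx": 0, "dy": 0, "dz": -0.03, "wx": 0, "wy": 0, "wz": 0, "claw": 0.2},
    {"dx": 0, "dy": 0, "dz": -0.03, "wx": 0, "wy": 0, "wz": 0, "claw": 0.2},
    {"dx": 0, "dy": 0, "dz": -0.01, "wx": 0, "wy": 0, "wz": 0.04, "claw": 0.2},
    {"dx": 0, "dy": 0, "dz": 0, "wx": 0, "wy": 0, "wz": 0.007, "claw": 0.2},
  ],
)

```text
clock: 13.05
tool_pos: [0.4659, -0.3209, 0.1087]
eef_rot: [0.997, -0.071, 0.001, 0.001]
contact_force: [0.0, 0.0, -2.4]
opening: 0.273
```

```bash
python3 go.py .630 .2694 .0194 -8.1
```

```text
t 13.05 pos [ 0.4659 -0.3209  0.1087] phi -8.2 open 0.273 F [ 0.   0.  -2.4]
turn w [ 0.0013 -0.0029 -0.0017] shift now [ 0.078  -0.6078  0.0887] after turn [ 0.0793 -0.6076  0.0893]
```

Call:
drive_tool(
  commands=[
    {"dx": 0.006, "dy": -0.02, "dz": 0, "wx": 0, "wy": 0, "wz": 0, "claw": 0.2},
    {"dx": 0.006, "dy": -0.04, "dz": 0, "wx": 0, "wy": 0, "wz": 0, "claw": 0.2},
    {"dx": 0.006, "dy": -0.04, "dz": 0, "wx": 0, "wy": 0, "wz": 0, "claw": 0.2},
    {"dx": 0.006, "dy": -0.04, "dz": 0, "wx": 0, "wy": 0, "wz": 0, "claw": 0.2},
    {"dx": 0.006, "dy": -0.04, "dz": 0, "wx": 0, "wy": 0, "wz": 0, "claw": 0.2},
    {"dx": 0.006, "dy": -0.04, "dz": 0, "wx": 0, "wy": 0, "wz": 0, "claw": 0.2},
    {"dx": 0.006, "dy": -0.04, "dz": 0, "wx": 0, "wy": 0, "wz": 0, "claw": 0.2},
    {"dx": 0.006, "dy": -0.04, "dz": 0, "wx": 0, "wy": 0, "wz": 0, "claw": 0.2},
    {"dx": 0.006, "dy": -0.04, "dz": 0, "wx": 0, "wy": 0, "wz": 0, "claw": 0.2},
    {"dx": 0.006, "dy": -0.04, "dz": 0, "wx": 0, "wy": 0, "wz": 0, "claw": 0.2},
    {"dx": 0.006, "dy": -0.04, "dz": 0, "wx": 0, "wy": 0, "wz": 0, "claw": 0.2},
    {"dx": 0.006, "dy": -0.04, "dz": 0, "wx": 0, "wy": 0, "wz": 0, "claw": 0.2},
  ],
)

```text
clock: 14.25
tool_pos: [0.5999, 0.1263, 0.1052]
eef_rot: [0.998, -0.071, -0.002, 0.001]
contact_force: [-0.1, -0.4, -2.0]
opening: 0.273
```

Call:
drive_tool(
  commands=[
    {"dx": 0.006, "dy": -0.04, "dz": 0, "wx": 0, "wy": 0, "wz": 0, "claw": 0.2},
    {"dx": 0, "dy": -0.04, "dz": 0, "wx": 0, "wy": 0, "wz": 0, "claw": 0.2},
    {"dx": 0, "dy": -0.04, "dz": 0, "wx": 0, "wy": 0, "wz": 0, "claw": 0.2},
    {"dx": 0, "dy": -0.02, "dz": 0, "wx": 0, "wy": 0, "wz": 0, "claw": 0.2},
    {"dx": 0, "dy": -0.007, "dz": 0.01, "wx": 0, "wy": 0, "wz": 0, "claw": 0.2},
    {"dx": 0, "dy": 0, "dz": 0.02, "wx": 0, "wy": 0, "wz": 0, "claw": 0.2},
    {"dx": 0, "dy": 0, "dz": 0.02, "wx": 0, "wy": 0, "wz": 0, "claw": 0.2},
    {"dx": 0, "dy": 0, "dz": 0.01, "wx": 0, "wy": 0, "wz": 0, "claw": 0.2},
    {"dx": 0, "dy": 0, "dz": 0, "wx": 0, "wy": 0, "wz": 0, "claw": 0.2},
    {"dx": 0, "dy": 0, "dz": 0, "wx": 0, "wy": 0, "wz": 0, "claw": 0.2},
  ],
)

```text
clock: 15.25
tool_pos: [0.6279, 0.2686, 0.047]
eef_rot: [0.997, -0.071, -0.0, 0.0]
contact_force: [0.3, -0.4, -1.5]
opening: 0.267
```

```bash
python3 go.py .630 .2694 .0194 -8.1
```

```text
t 15.25 pos [0.6279 0.2686 0.047 ] phi -8.15 open 0.267 F [ 0.3 -0.4 -1.5]
turn w [ 0.0008  0.0001 -0.0009] shift now [ 0.002  -0.0012  0.0276] after turn [ 0.002  -0.0011  0.0276]
```

Call:
drive_tool(
  commands=[
    {"dx": 0.002, "dy": -0.001, "dz": 0.005, "wx": 0, "wy": 0, "wz": 0, "claw": 0.2},
    {"dx": 0, "dy": 0, "dz": 0.008, "wx": 0, "wy": 0, "wz": 0, "claw": 0.2},
    {"dx": 0, "dy": 0, "dz": 0.007, "wx": 0, "wy": 0, "wz": 0, "claw": 0.2},
    {"dx": 0, "dy": 0, "dz": 0.004, "wx": 0, "wy": 0, "wz": 0, "claw": 0.2},
    {"dx": 0, "dy": 0, "dz": 0, "wx": 0, "wy": 0, "wz": 0, "claw": 0.2},
    {"dx": 0, "dy": 0, "dz": 0, "wx": 0, "wy": 0, "wz": 0, "claw": 0.2},
  ],
)

```text
clock: 15.85
tool_pos: [0.6298, 0.2702, 0.0231]
eef_rot: [0.998, -0.071, -0.0, 0.0]
contact_force: [-0.5, 0.0, -2.9]
opening: 0.269
```

```bash
python3 go.py .630 .2694 .0194 -8.1
```

```text
t 15.85 pos [0.6298 0.2702 0.0231] phi -8.09 open 0.269 F [-0.5  0.  -2.9]
turn w [0.0001 0.     0.0002] shift now [0.0003 0.0008 0.0037] after turn [0.0003 0.0008 0.0037]
```

Call:
drive_tool(
  commands=[
    {"dx": 0, "dy": 0.0005, "dz": 0.001, "wx": 0, "wy": 0, "wz": 0, "claw": 0.2},
    {"dx": 0, "dy": 0, "dz": 0.001, "wx": 0, "wy": 0, "wz": 0, "claw": 0.2},
    {"dx": 0, "dy": 0, "dz": 0.001, "wx": 0, "wy": 0, "wz": 0, "claw": 0.2},
    {"dx": 0, "dy": 0, "dz": 0.0005, "wx": 0, "wy": 0, "wz": 0, "claw": 0.2},
    {"dx": 0, "dy": 0, "dz": 0, "wx": 0, "wy": 0, "wz": 0, "claw": 0.2},
    {"dx": 0, "dy": 0, "dz": 0, "wx": 0, "wy": 0, "wz": 0, "claw": 0.2},
  ],
)

```text
clock: 16.45
tool_pos: [0.6298, 0.2698, 0.0197]
eef_rot: [0.998, -0.071, 0.0, 0.0]
contact_force: [0.8, 0.3, -2.1]
opening: 0.266
```

Call:
drive_tool(
  commands=[
    {"dx": 0, "dy": 0, "dz": 0.0005, "wx": 0, "wy": 0, "wz": 0, "claw": 0.2},
    {"dx": 0, "dy": 0, "dz": 0.0005, "wx": 0, "wy": 0, "wz": 0, "claw": 0.2},
    {"dx": 0, "dy": 0, "dz": 0, "wx": 0, "wy": 0, "wz": 0, "claw": 0.2},
  ],
)

```text
clock: 16.75
tool_pos: [0.6299, 0.2698, 0.0194]
eef_rot: [0.998, -0.071, 0.0, -0.0]
contact_force: [-2.7, -1.1, 3.0]
opening: 0.271
```

Call:
drive_tool(
  commands=[
    {"dx": 0, "dy": 0, "dz": 0, "wx": 0, "wy": 0, "wz": 0, "claw": 0.32},
    {"dx": 0, "dy": 0, "dz": 0, "wx": 0, "wy": 0, "wz": 0, "claw": 0.4},
    {"dx": 0, "dy": 0, "dz": 0, "wx": 0, "wy": 0, "wz": 0, "claw": 0.5},
    {"dx": 0, "dy": 0, "dz": 0, "wx": 0, "wy": 0, "wz": 0, "claw": 0.6},
    {"dx": 0, "dy": 0, "dz": 0, "wx": 0, "wy": 0, "wz": 0, "claw": 0.6},
    {"dx": 0, "dy": 0, "dz": -0.01, "wx": 0, "wy": 0, "wz": 0, "claw": 0.6},
    {"dx": 0, "dy": 0, "dz": -0.02, "wx": 0, "wy": 0, "wz": 0, "claw": 0.6},
    {"dx": 0, "dy": 0, "dz": -0.03, "wx": 0, "wy": 0, "wz": 0, "claw": 0.6},
    {"dx": 0, "dy": 0, "dz": -0.02, "wx": 0, "wy": 0, "wz": -0.1, "claw": 0.6},
    {"dx": 0, "dy": 0, "dz": -0.01, "wx": 0, "wy": 0, "wz": -0.14, "claw": 0.6},
    {"dx": 0, "dy": 0, "dz": 0, "wx": 0, "wy": 0, "wz": -0.14, "claw": 0.6},
    {"dx": 0, "dy": 0, "dz": 0, "wx": 0, "wy": 0, "wz": -0.04, "claw": 0.6},
  ],
)

```text
clock: 17.95
tool_pos: [0.6303, 0.2698, 0.11]
eef_rot: [0.99, 0.14, 0.001, -0.0]
contact_force: [-0.5, 0.7, -0.4]
opening: 0.602
```

```bash
python3 go.py .4728 -.1883 .0065 16
```

```text
t 17.95 pos [0.6303 0.2698 0.11  ] phi 16.1 open 0.602 F [-0.5  0.7 -0.4]
turn w [-0.0004 -0.0017  0.0017] shift now [-0.2785  0.3965  0.1029] after turn [-0.2776  0.3969  0.1035]
```

Call:
drive_tool(
  commands=[
    {"dx": -0.014, "dy": 0.02, "dz": 0, "wx": 0, "wy": 0, "wz": 0, "claw": 0.65},
    {"dx": -0.028, "dy": 0.04, "dz": 0, "wx": 0, "wy": 0, "wz": 0, "claw": 0.65},
    {"dx": -0.028, "dy": 0.04, "dz": 0, "wx": 0, "wy": 0, "wz": 0, "claw": 0.65},
    {"dx": -0.028, "dy": 0.04, "dz": 0, "wx": 0, "wy": 0, "wz": 0, "claw": 0.65},
    {"dx": -0.028, "dy": 0.04, "dz": 0, "wx": 0, "wy": 0, "wz": 0, "claw": 0.65},
    {"dx": -0.028, "dy": 0.04, "dz": 0, "wx": 0, "wy": 0, "wz": 0, "claw": 0.65},
    {"dx": -0.028, "dy": 0.04, "dz": 0, "wx": 0, "wy": 0, "wz": 0, "claw": 0.65},
    {"dx": -0.028, "dy": 0.04, "dz": 0, "wx": 0, "wy": 0, "wz": 0, "claw": 0.65},
    {"dx": -0.028, "dy": 0.04, "dz": 0, "wx": 0, "wy": 0, "wz": 0, "claw": 0.65},
    {"dx": -0.028, "dy": 0.04, "dz": 0, "wx": 0, "wy": 0, "wz": 0, "claw": 0.65},
    {"dx": -0.012, "dy": 0.017, "dz": 0, "wx": 0, "wy": 0, "wz": 0, "claw": 0.65},
    {"dx": 0, "dy": 0, "dz": 0.01, "wx": 0, "wy": 0, "wz": 0, "claw": 0.65},
  ],
)

```text
clock: 19.15
tool_pos: [0.4706, -0.1934, 0.0994]
eef_rot: [0.991, 0.134, 0.0, 0.002]
contact_force: [0.1, 0.4, 0.2]
opening: 0.652
```

Call:
drive_tool(
  commands=[
    {"dx": 0, "dy": 0, "dz": 0.02, "wx": 0, "wy": 0, "wz": 0, "claw": 0.65},
    {"dx": 0, "dy": 0, "dz": 0.01, "wx": 0, "wy": 0, "wz": 0, "claw": 0.65},
    {"dx": 0, "dy": 0, "dz": 0, "wx": 0, "wy": 0, "wz": 0, "claw": 0.65},
    {"dx": 0, "dy": 0, "dz": 0, "wx": 0, "wy": 0, "wz": 0, "claw": 0.65},
  ],
)

```text
clock: 19.55
tool_pos: [0.4721, -0.1873, 0.0686]
eef_rot: [0.99, 0.14, -0.0, -0.0]
contact_force: [0.8, -0.2, 0.4]
opening: 0.649
```

```bash
python3 go.py .4728 -.1883 .0065 16
```

```text
t 19.55 pos [ 0.4721 -0.1873  0.0686] phi 16.05 open 0.649 F [ 0.8 -0.2  0.4]
turn w [-0.0005  0.0002  0.001 ] shift now [0.0004 0.0012 0.0621] after turn [0.0004 0.0012 0.0621]
```

Call:
drive_tool(
  commands=[
    {"dx": 0, "dy": 0.001, "dz": 0.01, "wx": 0, "wy": 0, "wz": 0, "claw": 0.65},
    {"dx": 0, "dy": 0, "dz": 0.015, "wx": 0, "wy": 0, "wz": 0, "claw": 0.65},
    {"dx": 0, "dy": 0, "dz": 0.015, "wx": 0, "wy": 0, "wz": 0, "claw": 0.65},
    {"dx": 0, "dy": 0, "dz": 0.01, "wx": 0, "wy": 0, "wz": 0, "claw": 0.65},
    {"dx": 0, "dy": 0, "dz": 0.008, "wx": 0, "wy": 0, "wz": 0, "claw": 0.65},
    {"dx": 0, "dy": 0, "dz": 0.003, "wx": 0, "wy": 0, "wz": 0, "claw": 0.65},
    {"dx": 0, "dy": 0, "dz": 0, "wx": 0, "wy": 0, "wz": 0, "claw": 0.65},
    {"dx": 0, "dy": 0, "dz": 0, "wx": 0, "wy": 0, "wz": 0, "claw": 0.65},
  ],
)

```text
clock: 20.35
tool_pos: [0.4723, -0.1895, 0.008]
eef_rot: [0.99, 0.139, 0.0, 0.0]
contact_force: [-0.2, -0.1, 0.3]
opening: 0.647
```

```bash
python3 go.py .4728 -.1883 .0065 16
```

```text
t 20.35 pos [ 0.4723 -0.1895  0.008 ] phi 15.97 open 0.647 F [-0.2 -0.1  0.3]
turn w [ 0.0005 -0.0006 -0.0005] shift now [ 0.0008 -0.001   0.0015] after turn [ 0.0008 -0.001   0.0015]
```

Call:
drive_tool(
  commands=[
    {"dx": 0.0005, "dy": -0.001, "dz": 0, "wx": 0, "wy": 0, "wz": 0, "claw": 0.45},
    {"dx": 0, "dy": 0, "dz": 0, "wx": 0, "wy": 0, "wz": 0, "claw": 0.35},
    {"dx": 0, "dy": 0, "dz": 0, "wx": 0, "wy": 0, "wz": 0, "claw": 0.2},
    {"dx": 0, "dy": 0, "dz": 0, "wx": 0, "wy": 0, "wz": 0, "claw": 0.2},
    {"dx": 0, "dy": 0, "dz": 0, "wx": 0, "wy": 0, "wz": 0, "claw": 0.2},
    {"dx": 0, "dy": 0, "dz": 0, "wx": 0, "wy": 0, "wz": 0, "claw": 0.2},
  ],
)

```text
clock: 20.95
tool_pos: [0.4723, -0.1885, 0.0079]
eef_rot: [0.99, 0.139, 0.0, 0.0]
contact_force: [-0.4, -0.8, 1.8]
opening: 0.269
```

```bash
python3 go.py .4728 -.1883 .0065 16
```

```text
t 20.95 pos [ 0.4723 -0.1885  0.0079] phi 15.96 open 0.269 F [-0.4 -0.8  1.8]
turn w [ 0.0004 -0.0002 -0.0007] shift now [ 0.0005 -0.0001  0.0014] after turn [ 0.0005 -0.0001  0.0014]
```

Call:
drive_tool(
  commands=[
    {"dx": 0, "dy": 0, "dz": -0.01, "wx": 0, "wy": 0, "wz": 0, "claw": 0.2},
    {"dx": 0, "dy": 0, "dz": -0.02, "wx": 0, "wy": 0, "wz": 0, "claw": 0.2},
    {"dx": 0, "dy": 0, "dz": -0.02, "wx": 0, "wy": 0, "wz": 0, "claw": 0.2},
    {"dx": 0, "dy": 0, "dz": -0.01, "wx": 0, "wy": 0, "wz": 0, "claw": 0.2},
    {"dx": 0, "dy": 0, "dz": 0, "wx": 0, "wy": 0, "wz": 0, "claw": 0.2},
  ],
)

```text
clock: 21.45
tool_pos: [0.473, -0.1886, 0.069]
eef_rot: [0.99, 0.139, 0.001, 0.001]
contact_force: [-0.1, 0.1, -2.0]
opening: 0.266
```

```bash
python3 go.py .6322 -.2807 .020 16
```

```text
t 21.45 pos [ 0.473  -0.1886  0.069 ] phi 15.97 open 0.266 F [-0.1  0.1 -2. ]
turn w [ 0.0014 -0.0022 -0.0005] shift now [0.1276 0.1323 0.0495] after turn [0.1276 0.1325 0.049 ]
```

Call:
drive_tool(
  commands=[
    {"dx": 0, "dy": 0, "dz": 0, "wx": 0, "wy": 0, "wz": 0.08, "claw": 0.2},
    {"dx": 0, "dy": 0, "dz": 0, "wx": 0, "wy": 0, "wz": 0.13, "claw": 0.2},
    {"dx": 0, "dy": 0, "dz": 0, "wx": 0, "wy": 0, "wz": 0.13, "claw": 0.2},
    {"dx": 0, "dy": 0, "dz": 0, "wx": 0, "wy": 0, "wz": 0.08, "claw": 0.2},
    {"dx": 0.02, "dy": 0.01, "dz": 0, "wx": 0, "wy": 0, "wz": 0, "claw": 0.2},
    {"dx": 0.035, "dy": 0.014, "dz": 0, "wx": 0, "wy": 0, "wz": 0, "claw": 0.2},
    {"dx": 0.035, "dy": 0.014, "dz": 0, "wx": 0, "wy": 0, "wz": 0, "claw": 0.2},
    {"dx": 0.035, "dy": 0.014, "dz": 0, "wx": 0, "wy": 0, "wz": 0, "claw": 0.2},
    {"dx": 0.03, "dy": 0.012, "dz": 0, "wx": 0, "wy": 0, "wz": 0, "claw": 0.2},
    {"dx": 0.015, "dy": 0.005, "dz": 0.01, "wx": 0, "wy": 0, "wz": 0, "claw": 0.2},
    {"dx": 0, "dy": 0, "dz": 0.015, "wx": 0, "wy": 0, "wz": 0, "claw": 0.2},
    {"dx": 0, "dy": 0, "dz": 0.01, "wx": 0, "wy": 0, "wz": 0, "claw": 0.2},
  ],
)

```text
clock: 22.65
tool_pos: [0.6284, -0.2792, 0.0298]
eef_rot: [0.998, -0.07, -0.002, -0.001]
contact_force: [-0.7, 0.6, -1.5]
opening: 0.268
```

Call:
drive_tool(
  commands=[
    {"dx": 0, "dy": 0, "dz": 0, "wx": 0, "wy": 0, "wz": 0, "claw": 0.2},
    {"dx": 0, "dy": 0, "dz": 0, "wx": 0, "wy": 0, "wz": 0, "claw": 0.2},
  ],
)

```text
clock: 22.85
tool_pos: [0.6295, -0.2797, 0.032]
eef_rot: [0.998, -0.07, -0.001, -0.0]
contact_force: [0.8, 0.1, -0.8]
opening: 0.273
```

```bash
python3 go.py .6322 -.2807 .020 -8
```

```text
t 22.85 pos [ 0.6295 -0.2797  0.032 ] phi -8.07 open 0.273 F [ 0.8  0.1 -0.8]
turn w [-0.0006  0.0024 -0.0013] shift now [0.0029 0.0006 0.012 ] after turn [0.0029 0.0006 0.012 ]
```

Call:
drive_tool(
  commands=[
    {"dx": 0.001, "dy": 0.0005, "dz": 0.003, "wx": 0, "wy": 0, "wz": 0, "claw": 0.2},
    {"dx": 0.001, "dy": 0, "dz": 0.003, "wx": 0, "wy": 0, "wz": 0, "claw": 0.2},
    {"dx": 0, "dy": 0, "dz": 0.002, "wx": 0, "wy": 0, "wz": 0, "claw": 0.2},
    {"dx": 0, "dy": 0, "dz": 0, "wx": 0, "wy": 0, "wz": 0, "claw": 0.2},
    {"dx": 0, "dy": 0, "dz": 0, "wx": 0, "wy": 0, "wz": 0, "claw": 0.2},
    {"dx": 0, "dy": 0, "dz": 0, "wx": 0, "wy": 0, "wz": 0, "claw": 0.2},
  ],
)

```text
clock: 23.45
tool_pos: [0.6328, -0.2813, 0.0249]
eef_rot: [0.998, -0.071, 0.0, 0.0]
contact_force: [0.7, -0.0, -3.0]
opening: 0.27
```

```bash
python3 go.py .6322 -.2807 .020 -8
```

```text
t 23.45 pos [ 0.6328 -0.2813  0.0249] phi -8.09 open 0.27 F [ 0.7 -0.  -3. ]
turn w [ 0.0001 -0.0003 -0.0016] shift now [-0.0007 -0.0006  0.0049] after turn [-0.0007 -0.0006  0.0049]
```

Call:
drive_tool(
  commands=[
    {"dx": -0.0005, "dy": -0.0005, "dz": 0.002, "wx": 0, "wy": 0, "wz": 0, "claw": 0.2},
    {"dx": 0, "dy": 0, "dz": 0.001, "wx": 0, "wy": 0, "wz": 0, "claw": 0.2},
    {"dx": 0, "dy": 0, "dz": 0.001, "wx": 0, "wy": 0, "wz": 0, "claw": 0.2},
    {"dx": 0, "dy": 0, "dz": 0.0005, "wx": 0, "wy": 0, "wz": 0, "claw": 0.2},
    {"dx": 0, "dy": 0, "dz": 0, "wx": 0, "wy": 0, "wz": 0, "claw": 0.2},
    {"dx": 0, "dy": 0, "dz": 0, "wx": 0, "wy": 0, "wz": 0, "claw": 0.2},
  ],
)

```text
clock: 24.05
tool_pos: [0.6324, -0.2808, 0.0202]
eef_rot: [0.998, -0.071, 0.0, 0.0]
contact_force: [-0.7, 0.5, -1.6]
opening: 0.267
```

Call:
drive_tool(
  commands=[
    {"dx": 0, "dy": 0, "dz": 0.0005, "wx": 0, "wy": 0, "wz": 0, "claw": 0.2},
    {"dx": 0, "dy": 0, "dz": 0.0005, "wx": 0, "wy": 0, "wz": 0, "claw": 0.2},
    {"dx": 0, "dy": 0, "dz": 0, "wx": 0, "wy": 0, "wz": 0, "claw": 0.2},
  ],
)

```text
clock: 24.35
tool_pos: [0.6324, -0.2808, 0.0199]
eef_rot: [0.998, -0.071, 0.0, 0.0]
contact_force: [-2.1, 0.7, 5.5]
opening: 0.264
```

Call:
drive_tool(
  commands=[
    {"dx": 0, "dy": 0, "dz": 0, "wx": 0, "wy": 0, "wz": 0, "claw": 0.32},
    {"dx": 0, "dy": 0, "dz": 0, "wx": 0, "wy": 0, "wz": 0, "claw": 0.4},
    {"dx": 0, "dy": 0, "dz": 0, "wx": 0, "wy": 0, "wz": 0, "claw": 0.5},
    {"dx": 0, "dy": 0, "dz": 0, "wx": 0, "wy": 0, "wz": 0, "claw": 0.6},
    {"dx": 0, "dy": 0, "dz": 0, "wx": 0, "wy": 0, "wz": 0, "claw": 0.6},
    {"dx": 0, "dy": 0, "dz": -0.01, "wx": 0, "wy": 0, "wz": 0, "claw": 0.6},
    {"dx": 0, "dy": 0, "dz": -0.02, "wx": 0, "wy": 0, "wz": 0, "claw": 0.6},
    {"dx": 0, "dy": 0, "dz": -0.03, "wx": 0, "wy": 0, "wz": 0, "claw": 0.6},
    {"dx": 0, "dy": 0, "dz": -0.02, "wx": 0, "wy": 0, "wz": -0.06, "claw": 0.6},
    {"dx": 0, "dy": 0, "dz": -0.01, "wx": 0, "wy": 0, "wz": -0.12, "claw": 0.6},
    {"dx": 0, "dy": 0, "dz": 0, "wx": 0, "wy": 0, "wz": -0.12, "claw": 0.6},
    {"dx": 0, "dy": 0, "dz": 0, "wx": 0, "wy": 0, "wz": -0.06, "claw": 0.6},
  ],
)

```text
clock: 25.55
tool_pos: [0.6328, -0.2811, 0.1108]
eef_rot: [0.994, 0.111, 0.001, 0.001]
contact_force: [-0.0, -0.2, -0.7]
opening: 0.601
```

```bash
python3 go.py .4564 .3204 .0070 12.5
```

```text
t 25.55 pos [ 0.6328 -0.2811  0.1108] phi 12.74 open 0.601 F [-0.  -0.2 -0.7]
turn w [ 0.0013 -0.0016  0.0042] shift now [-0.0395 -0.6258  0.1029] after turn [-0.042  -0.6254  0.1038]
```

Call:
drive_tool(
  commands=[
    {"dx": -0.003, "dy": -0.02, "dz": 0, "wx": 0, "wy": 0, "wz": 0.004, "claw": 0.65},
    {"dx": -0.003, "dy": -0.045, "dz": 0, "wx": 0, "wy": 0, "wz": 0, "claw": 0.65},
    {"dx": -0.003, "dy": -0.045, "dz": 0, "wx": 0, "wy": 0, "wz": 0, "claw": 0.65},
    {"dx": -0.003, "dy": -0.045, "dz": 0, "wx": 0, "wy": 0, "wz": 0, "claw": 0.65},
    {"dx": -0.003, "dy": -0.045, "dz": 0, "wx": 0, "wy": 0, "wz": 0, "claw": 0.65},
    {"dx": -0.003, "dy": -0.045, "dz": 0, "wx": 0, "wy": 0, "wz": 0, "claw": 0.65},
    {"dx": -0.003, "dy": -0.045, "dz": 0, "wx": 0, "wy": 0, "wz": 0, "claw": 0.65},
    {"dx": -0.003, "dy": -0.045, "dz": 0, "wx": 0, "wy": 0, "wz": 0, "claw": 0.65},
    {"dx": -0.003, "dy": -0.045, "dz": 0, "wx": 0, "wy": 0, "wz": 0, "claw": 0.65},
    {"dx": -0.003, "dy": -0.045, "dz": 0, "wx": 0, "wy": 0, "wz": 0, "claw": 0.65},
    {"dx": -0.003, "dy": -0.045, "dz": 0, "wx": 0, "wy": 0, "wz": 0, "claw": 0.65},
    {"dx": -0.003, "dy": -0.045, "dz": 0, "wx": 0, "wy": 0, "wz": 0, "claw": 0.65},
  ],
)

```text
clock: 26.75
tool_pos: [0.4871, 0.2167, 0.1101]
eef_rot: [0.994, 0.107, 0.001, -0.0]
contact_force: [1.5, 0.3, 0.0]
opening: 0.652
```

Call:
drive_tool(
  commands=[
    {"dx": -0.003, "dy": -0.045, "dz": 0, "wx": 0, "wy": 0, "wz": 0, "claw": 0.65},
    {"dx": -0.003, "dy": -0.04, "dz": 0, "wx": 0, "wy": 0, "wz": 0, "claw": 0.65},
    {"dx": 0, "dy": -0.02, "dz": 0, "wx": 0, "wy": 0, "wz": 0, "claw": 0.65},
    {"dx": 0, "dy": -0.005, "dz": 0.01, "wx": 0, "wy": 0, "wz": 0, "claw": 0.65},
    {"dx": 0, "dy": 0, "dz": 0.02, "wx": 0, "wy": 0, "wz": 0, "claw": 0.65},
    {"dx": 0, "dy": 0, "dz": 0.01, "wx": 0, "wy": 0, "wz": 0, "claw": 0.65},
    {"dx": 0, "dy": 0, "dz": 0, "wx": 0, "wy": 0, "wz": 0, "claw": 0.65},
    {"dx": 0, "dy": 0, "dz": 0, "wx": 0, "wy": 0, "wz": 0, "claw": 0.65},
    {"dx": 0, "dy": 0, "dz": 0, "wx": 0, "wy": 0, "wz": 0, "claw": 0.65},
  ],
)

```text
clock: 27.65
tool_pos: [0.4588, 0.3204, 0.0698]
eef_rot: [0.994, 0.107, 0.001, -0.0]
contact_force: [-0.0, 1.7, -0.2]
opening: 0.649
```

```bash
python3 go.py .4564 .3204 .0070 12.5; python3 look.py s6 side .4564 .3204 .05 130
```

```text
t 27.65 pos [0.4588 0.3204 0.0698] phi 12.24 open 0.649 F [-0.   1.7 -0.2]
turn w [-0.0001 -0.0011 -0.0045] shift now [-0.0024 -0.0005  0.0628] after turn [-0.0023 -0.0005  0.0628]
origin 95 107 centre 160 155
```

View pics/s6.png

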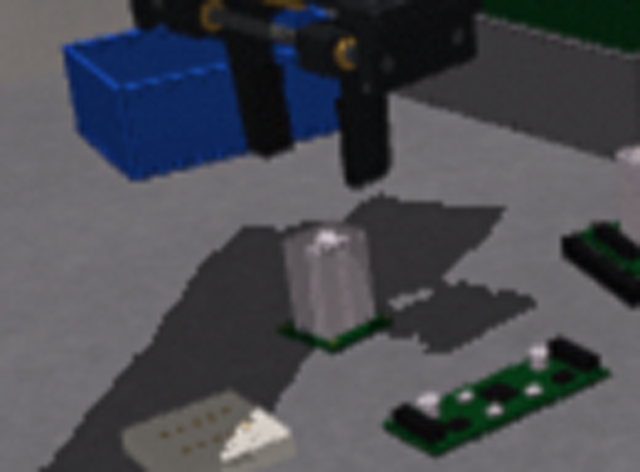

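The gripper is above the small module (heatsink top at crop (328,235)) and aligned. Going down.

Call:
drive_tool(
  commands=[
    {"dx": -0.002, "dy": -0.0005, "dz": 0.01, "wx": 0, "wy": 0, "wz": -0.004, "claw": 0.65},
    {"dx": 0, "dy": 0, "dz": 0.015, "wx": 0, "wy": 0, "wz": 0, "claw": 0.65},
    {"dx": 0, "dy": 0, "dz": 0.015, "wx": 0, "wy": 0, "wz": 0, "claw": 0.65},
    {"dx": 0, "dy": 0, "dz": 0.01, "wx": 0, "wy": 0, "wz": 0, "claw": 0.65},
    {"dx": 0, "dy": 0, "dz": 0.008, "wx": 0, "wy": 0, "wz": 0, "claw": 0.65},
    {"dx": 0, "dy": 0, "dz": 0.004, "wx": 0, "wy": 0, "wz": 0, "claw": 0.65},
    {"dx": 0, "dy": 0, "dz": 0, "wx": 0, "wy": 0, "wz": 0, "claw": 0.65},
    {"dx": 0, "dy": 0, "dz": 0, "wx": 0, "wy": 0, "wz": 0, "claw": 0.65},
  ],
)

```text
clock: 28.5
tool_pos: [0.4562, 0.3211, 0.0074]
eef_rot: [0.994, 0.109, 0.0, -0.0]
contact_force: [0.9, 0.3, -0.1]
opening: 0.65
```

```bash
python3 go.py .4564 .3204 .0070 12.5
```

```text
t 28.5 pos [0.4562 0.3211 0.0074] phi 12.53 open 0.65 F [ 0.9  0.3 -0.1]
turn w [-0.0001 -0.0005  0.0006] shift now [0.0001 0.0007 0.0004] after turn [0.0001 0.0007 0.0004]
```

Call:
drive_tool(
  commands=[
    {"dx": 0, "dy": 0.0005, "dz": 0, "wx": 0, "wy": 0, "wz": 0, "claw": 0.45},
    {"dx": 0, "dy": 0, "dz": 0, "wx": 0, "wy": 0, "wz": 0, "claw": 0.35},
    {"dx": 0, "dy": 0, "dz": 0, "wx": 0, "wy": 0, "wz": 0, "claw": 0.2},
    {"dx": 0, "dy": 0, "dz": 0, "wx": 0, "wy": 0, "wz": 0, "claw": 0.2},
    {"dx": 0, "dy": 0, "dz": 0, "wx": 0, "wy": 0, "wz": 0, "claw": 0.2},
    {"dx": 0, "dy": 0, "dz": 0, "wx": 0, "wy": 0, "wz": 0, "claw": 0.2},
  ],
)

```text
clock: 29.1
tool_pos: [0.4561, 0.3205, 0.0073]
eef_rot: [0.994, 0.109, 0.0, -0.0]
contact_force: [-0.2, -0.5, 1.0]
opening: 0.266
```

Call:
drive_tool(
  commands=[
    {"dx": 0, "dy": 0, "dz": -0.01, "wx": 0, "wy": 0, "wz": 0, "claw": 0.2},
    {"dx": 0, "dy": 0, "dz": -0.02, "wx": 0, "wy": 0, "wz": 0, "claw": 0.2},
    {"dx": 0, "dy": 0, "dz": -0.03, "wx": 0, "wy": 0, "wz": 0, "claw": 0.2},
    {"dx": 0, "dy": 0, "dz": -0.03, "wx": 0, "wy": 0, "wz": 0, "claw": 0.2},
    {"dx": 0, "dy": 0, "dz": -0.01, "wx": 0, "wy": 0, "wz": 0.03, "claw": 0.2},
    {"dx": 0, "dy": 0, "dz": 0, "wx": 0, "wy": 0, "wz": 0.033, "claw": 0.2},
    {"dx": 0, "dy": 0, "dz": 0, "wx": 0, "wy": 0, "wz": 0, "claw": 0.2},
    {"dx": 0, "dy": 0, "dz": 0, "wx": 0, "wy": 0, "wz": 0, "claw": 0.2},
  ],
)

```text
clock: 29.9
tool_pos: [0.455, 0.3199, 0.1058]
eef_rot: [0.997, 0.078, -0.001, 0.001]
contact_force: [-0.9, 0.2, -1.2]
opening: 0.268
```

```bash
python3 go.py .634 -.0773 .0194 8.9
```

```text
t 29.9 pos [0.455  0.3199 0.1058] phi 8.94 open 0.268 F [-0.9  0.2 -1.2]
turn w [0.0015 0.0025 0.0007] shift now [0.1153 0.4201 0.0867] after turn [0.1153 0.4201 0.0864]
```

Call:
drive_tool(
  commands=[
    {"dx": 0.005, "dy": 0.02, "dz": 0, "wx": 0, "wy": 0, "wz": 0, "claw": 0.2},
    {"dx": 0.01, "dy": 0.038, "dz": 0, "wx": 0, "wy": 0, "wz": 0, "claw": 0.2},
    {"dx": 0.01, "dy": 0.038, "dz": 0, "wx": 0, "wy": 0, "wz": 0, "claw": 0.2},
    {"dx": 0.01, "dy": 0.038, "dz": 0, "wx": 0, "wy": 0, "wz": 0, "claw": 0.2},
    {"dx": 0.01, "dy": 0.038, "dz": 0, "wx": 0, "wy": 0, "wz": 0, "claw": 0.2},
    {"dx": 0.01, "dy": 0.038, "dz": 0, "wx": 0, "wy": 0, "wz": 0, "claw": 0.2},
    {"dx": 0.01, "dy": 0.038, "dz": 0, "wx": 0, "wy": 0, "wz": 0, "claw": 0.2},
    {"dx": 0.01, "dy": 0.038, "dz": 0, "wx": 0, "wy": 0, "wz": 0, "claw": 0.2},
    {"dx": 0.01, "dy": 0.038, "dz": 0, "wx": 0, "wy": 0, "wz": 0, "claw": 0.2},
    {"dx": 0.01, "dy": 0.038, "dz": 0, "wx": 0, "wy": 0, "wz": 0, "claw": 0.2},
    {"dx": 0.01, "dy": 0.038, "dz": 0, "wx": 0, "wy": 0, "wz": 0, "claw": 0.2},
    {"dx": 0.009, "dy": 0.02, "dz": 0, "wx": 0, "wy": 0, "wz": 0, "claw": 0.2},
  ],
)

```text
clock: 31.1
tool_pos: [0.6334, -0.0821, 0.1056]
eef_rot: [0.997, 0.075, -0.001, 0.001]
contact_force: [0.3, 0.1, -1.2]
opening: 0.267
```

Call:
drive_tool(
  commands=[
    {"dx": 0, "dy": 0, "dz": 0.01, "wx": 0, "wy": 0, "wz": 0, "claw": 0.2},
    {"dx": 0, "dy": 0, "dz": 0.02, "wx": 0, "wy": 0, "wz": 0, "claw": 0.2},
    {"dx": 0, "dy": 0, "dz": 0.02, "wx": 0, "wy": 0, "wz": 0, "claw": 0.2},
    {"dx": 0, "dy": 0, "dz": 0.02, "wx": 0, "wy": 0, "wz": 0, "claw": 0.2},
    {"dx": 0, "dy": 0, "dz": 0.008, "wx": 0, "wy": 0, "wz": 0, "claw": 0.2},
    {"dx": 0, "dy": 0, "dz": 0, "wx": 0, "wy": 0, "wz": 0, "claw": 0.2},
    {"dx": 0, "dy": 0, "dz": 0, "wx": 0, "wy": 0, "wz": 0, "claw": 0.2},
    {"dx": 0, "dy": 0, "dz": 0, "wx": 0, "wy": 0, "wz": 0, "claw": 0.2},
  ],
)

```text
clock: 31.9
tool_pos: [0.6345, -0.0766, 0.0301]
eef_rot: [0.997, 0.078, 0.001, 0.0]
contact_force: [0.7, 0.1, -0.1]
opening: 0.27
```

```bash
python3 go.py .634 -.0773 .0194 8.9
```

```text
t 31.9 pos [ 0.6345 -0.0766  0.0301] phi 8.93 open 0.27 F [ 0.7  0.1 -0.1]
turn w [ 0.0003 -0.0016  0.0006] shift now [-0.0007  0.0006  0.0107] after turn [-0.0006  0.0006  0.0107]
```

Call:
drive_tool(
  commands=[
    {"dx": -0.0005, "dy": 0.0005, "dz": 0.003, "wx": 0, "wy": 0, "wz": 0, "claw": 0.2},
    {"dx": 0, "dy": 0, "dz": 0.003, "wx": 0, "wy": 0, "wz": 0, "claw": 0.2},
    {"dx": 0, "dy": 0, "dz": 0.001, "wx": 0, "wy": 0, "wz": 0, "claw": 0.2},
    {"dx": 0, "dy": 0, "dz": 0, "wx": 0, "wy": 0, "wz": 0, "claw": 0.2},
    {"dx": 0, "dy": 0, "dz": 0, "wx": 0, "wy": 0, "wz": 0, "claw": 0.2},
    {"dx": 0, "dy": 0, "dz": 0, "wx": 0, "wy": 0, "wz": 0, "claw": 0.2},
  ],
)

```text
clock: 32.5
tool_pos: [0.6335, -0.0773, 0.0223]
eef_rot: [0.997, 0.078, 0.0, 0.0]
contact_force: [0.4, -0.2, -1.1]
opening: 0.27
```

```bash
python3 go.py .634 -.0773 .0194 8.9
```

```text
t 32.5 pos [ 0.6335 -0.0773  0.0223] phi 8.93 open 0.27 F [ 0.4 -0.2 -1.1]
turn w [ 0.0001 -0.0002  0.0005] shift now [0.0005 0.0001 0.0029] after turn [0.0005 0.0001 0.0029]
```

Call:
drive_tool(
  commands=[
    {"dx": 0.0005, "dy": 0, "dz": 0.001, "wx": 0, "wy": 0, "wz": 0, "claw": 0.2},
    {"dx": 0, "dy": 0, "dz": 0.001, "wx": 0, "wy": 0, "wz": 0, "claw": 0.2},
    {"dx": 0, "dy": 0, "dz": 0.0005, "wx": 0, "wy": 0, "wz": 0, "claw": 0.2},
    {"dx": 0, "dy": 0, "dz": 0, "wx": 0, "wy": 0, "wz": 0, "claw": 0.2},
    {"dx": 0, "dy": 0, "dz": 0, "wx": 0, "wy": 0, "wz": 0, "claw": 0.2},
  ],
)

```text
clock: 33.0
tool_pos: [0.6339, -0.0772, 0.0196]
eef_rot: [0.997, 0.078, -0.0, 0.0]
contact_force: [0.3, -0.5, -2.0]
opening: 0.269
```

Call:
drive_tool(
  commands=[
    {"dx": 0, "dy": 0, "dz": 0.0005, "wx": 0, "wy": 0, "wz": 0, "claw": 0.2},
    {"dx": 0, "dy": 0, "dz": 0.0005, "wx": 0, "wy": 0, "wz": 0, "claw": 0.2},
    {"dx": 0, "dy": 0, "dz": 0, "wx": 0, "wy": 0, "wz": 0, "claw": 0.2},
  ],
)

```text
clock: 33.3
tool_pos: [0.634, -0.0773, 0.0194]
eef_rot: [0.997, 0.078, 0.0, 0.0]
contact_force: [-1.2, -0.1, 4.8]
opening: 0.269
```

Call:
drive_tool(
  commands=[
    {"dx": 0, "dy": 0, "dz": 0, "wx": 0, "wy": 0, "wz": 0, "claw": 0.32},
    {"dx": 0, "dy": 0, "dz": 0, "wx": 0, "wy": 0, "wz": 0, "claw": 0.4},
    {"dx": 0, "dy": 0, "dz": 0, "wx": 0, "wy": 0, "wz": 0, "claw": 0.5},
    {"dx": 0, "dy": 0, "dz": 0, "wx": 0, "wy": 0, "wz": 0, "claw": 0.6},
    {"dx": 0, "dy": 0, "dz": 0, "wx": 0, "wy": 0, "wz": 0, "claw": 0.6},
    {"dx": 0, "dy": 0, "dz": -0.01, "wx": 0, "wy": 0, "wz": 0, "claw": 0.6},
    {"dx": 0, "dy": 0, "dz": -0.02, "wx": 0, "wy": 0, "wz": 0, "claw": 0.6},
    {"dx": 0, "dy": 0, "dz": -0.03, "wx": 0, "wy": 0, "wz": 0, "claw": 0.6},
    {"dx": 0, "dy": 0, "dz": -0.03, "wx": 0, "wy": 0, "wz": 0, "claw": 0.6},
    {"dx": -0.01, "dy": 0.01, "dz": -0.02, "wx": 0, "wy": 0, "wz": 0, "claw": 0.6},
    {"dx": -0.02, "dy": 0.03, "dz": -0.01, "wx": 0, "wy": 0, "wz": 0, "claw": 0.6},
    {"dx": -0.02, "dy": 0.04, "dz": 0, "wx": 0, "wy": 0, "wz": 0, "claw": 0.6},
  ],
)

```text
clock: 34.5
tool_pos: [0.5986, -0.1623, 0.1415]
eef_rot: [0.997, 0.08, 0.002, -0.0]
contact_force: [0.6, -0.5, -0.9]
opening: 0.603
```

Call:
drive_tool(
  commands=[
    {"dx": -0.02, "dy": 0.04, "dz": 0, "wx": 0, "wy": 0, "wz": 0, "claw": 0.6},
    {"dx": -0.02, "dy": 0.04, "dz": 0, "wx": 0, "wy": 0, "wz": 0, "claw": 0.6},
    {"dx": -0.02, "dy": 0.04, "dz": 0, "wx": 0, "wy": 0, "wz": 0, "claw": 0.6},
    {"dx": -0.02, "dy": 0.04, "dz": 0, "wx": 0, "wy": 0, "wz": 0, "claw": 0.6},
    {"dx": -0.02, "dy": 0.04, "dz": 0, "wx": 0, "wy": 0, "wz": 0, "claw": 0.6},
    {"dx": -0.02, "dy": 0.04, "dz": 0, "wx": 0, "wy": 0, "wz": 0, "claw": 0.6},
    {"dx": -0.02, "dy": 0.04, "dz": 0, "wx": 0, "wy": 0, "wz": 0, "claw": 0.6},
    {"dx": -0.02, "dy": 0.04, "dz": 0, "wx": 0, "wy": 0, "wz": 0, "claw": 0.6},
    {"dx": -0.01, "dy": 0.02, "dz": 0, "wx": 0, "wy": 0, "wz": 0, "claw": 0.6},
    {"dx": 0, "dy": 0, "dz": 0, "wx": 0, "wy": 0, "wz": 0, "claw": 0.6},
    {"dx": 0, "dy": 0, "dz": 0, "wx": 0, "wy": 0, "wz": 0, "claw": 0.6},
  ],
)

```text
clock: 35.6
tool_pos: [0.4818, -0.5259, 0.139]
eef_rot: [0.997, 0.078, 0.0, -0.0]
contact_force: [-0.0, 0.5, -0.5]
opening: 0.596
```

```bash
python3 - <<'E'
from plant import snapshot
from h import *
s=snapshot("top"); k=.0004
def outline(o):
    x,y,deg,lx,ly=o
    if lx==0: th=np.linspace(0,2*np.pi,60); p=np.c_[np.cos(th),np.sin(th)]*ly/2
    else: p=np.array([[1,1],[1,-1],[-1,-1],[-1,1]])*[lx/2,ly/2]
    d=np.radians(deg); return p@np.array([[np.cos(d),-np.sin(d)],[np.sin(d),np.cos(d)]]).T+[x,y]
T=[]
for o in [(.646,.0881,.95,.110,.040),(.630,.2694,-8.2,.064,.064),(.6322,-.2807,0,0,.066),(.634,-.0773,8.9,.042,.042)]:
    x1,y1=o[0]+.07,o[1]+.04
    im=rectify(s,.016,x1,y1,200,350,k*1000)
    f=im.astype(int);m=np.uint8((f[:,:,1]>f[:,:,2]+15)&(f[:,:,1]>f[:,:,0]+6))*255
    m=cv2.morphologyEx(m,cv2.MORPH_CLOSE,np.ones((41,41)))
    c=max(cv2.findContours(m,0,1)[0],key=cv2.contourArea);(u,v),sz,t=cv2.minAreaRect(c)
    print(o[:3],"seen",round(x1-v*k,4),round(y1-u*k,4),np.round(np.array(sz)*k*1e3,1),round(t,1))
    p=outline(o); cv2.polylines(im,[np.int32(np.c_[(y1-p[:,1])/k,(x1-p[:,0])/k].round())],True,(0,0,255),1)
    T.append(im)
full=cv2.resize(s["color"][100:310,90:440,::-1],(800,250),interpolation=cv2.INTER_AREA) if 0 else cv2.resize(s["color"][190:300,90:440,::-1],(800,250),interpolation=cv2.INTER_CUBIC)
cv2.imwrite('pics/end.png',np.vstack([np.hstack(T),full]))
E
```

```text
(0.646, 0.0881, 0.95) seen 0.645 0.0883 [112.1  42.3] 89.3
(0.63, 0.2694, -8.2) seen 0.6301 0.27 [81.3 66.8] 7.6
(0.6322, -0.2807, 0) seen 0.632 -0.2807 [73.7 67.3] 40.2
(0.634, -0.0773, 8.9) seen 0.6334 -0.0771 [44.1 44.6] 80.0
```

View pics/end.png

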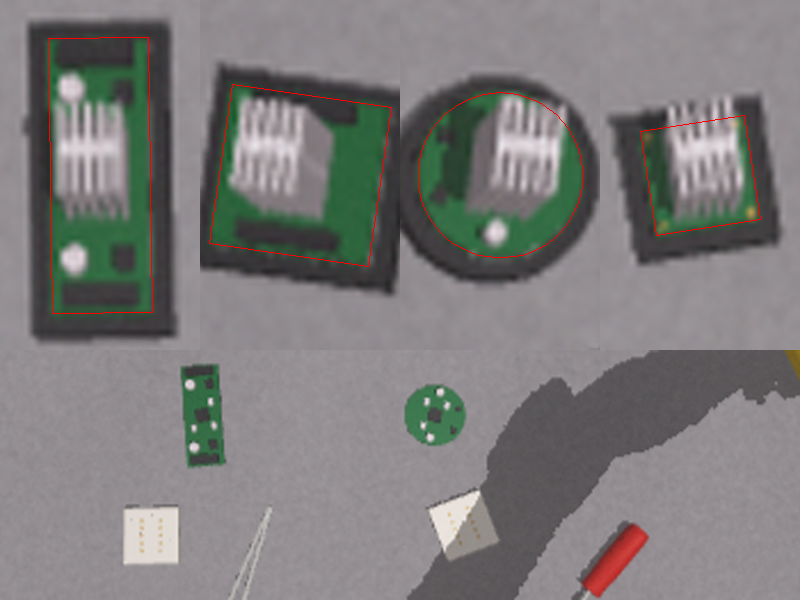

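All four boards lie inside their outlines, centres within about 1 mm. The bare boards and look-alikes are where they were, and the arm is clear, so I'm handing in.

```bash
python3 -c "
from plant import r
print(r.finish_job(), r.get_state()['clock'])"
```

```text
the job is handed in; nothing more can be done
the job is handed in; nothing more can be done
```

All four finished modules are on their own plates and the job is handed in. I placed them in the order strip, large square, round, small square, lowering each until the wrist force showed contact (3 to 5.5 N) before letting go.

**Last checks:** the final top view shows every board inside its printed outline, with centres within about 1 mm. The strip and large-square angles are within about 1° of their plates. The small square's measured angle is about 1° off, though heatsink overlap makes that number rough. The two bare boards and the white look-alikes look undisturbed. The last clock reading was 35.6 s, about 36 s at hand-in.

**Disagreement:** in the side view the fingertips sat about 28 mm higher than the reported tool height implied, while the sideways position agreed. I set the grasp height from the pictures and the placing height relative to it (12 mm higher), and the contact forces came at the expected height each time.

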